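# Load the slant-front conditioning case on a gauge bench

## Robot

A 7-joint arm with a two-finger parallel gripper is mounted at the origin on the work surface. World frame = base frame: x ahead of the robot, y to its left, z up, the work surface at z = 0. Lengths are in m, angles in degrees, forces in N, time in s.
With the tool pointing down it reaches from about 0.4 to 0.9 m from the base axis. Payload 5.6 kg.
Tool frame: the origin (TCP) lies midway between the tips of the shut fingers; the grasp point (between the pads) lies 19 mm behind it; z points along the fingers, y is the direction in which the jaws open and shut (so a half turn about z gives the same grasp; the last joint's range is limited). The gripper opens to 92 mm and grips with 3 to 60 N. Pads are 20 mm wide; open, the fingers measure 128 mm over their backs; the gripper's body (75 mm by 189 mm) begins 69 mm behind the grasp point.
Start: joints at [-77.98, 26.786, -0.665, 91.828, 0.344, 61.387, -3.226], TCP at [0.163, 0.629, 0.215] pointing down, gripper open.
Joint ranges: [-144.91, 144.91], [-17.63, 115.5], [-89.93, 88.59], [15.96, 139.68], [-74.01, 254.01], [8.47, 105.57], [-167.45, 167.45]. Speed limits (degrees/s): [147.25, 147.25, 180, 180, 180, 180, 180].

## Interface

Orientations are given as a 3x3 rotation matrix whose columns are the frame's x, y, z axes.
In Python, from rig import r gives the robot as it stands. The module is installed in compiled form; this text tells all that it offers.
- The arm moves only by the shell command python3 -m handwheel 'ROWS' [FORCE]. ROWS is a JSON object of lists of equal length, an entry for each row: "twist": the turn, a rotation vector about the world's x, y, z in rad, a list of three; "translation": the shift along the world's x, y, z in cm, a list of three; "gripper": the gripper's target within -1 to 1 (shut at 1, half-way at 0, fully open at -1). In form: {"twist": [[rx, ry, rz], ...], "translation": [[x, y, z], ...], "gripper": [gripper, ...]}. A call has 1 to 20 rows; each row is the pose to reach, as a shift and turn from the pose commanded when the call began; what a row does not reach only later rows make up. A row lasts 1/8 s, in which the tool goes at most 62.5 mm and 10.7 degrees, less where a joint would pass 70% of its speed; a pose out of reach is approached as far as the arm can. A call with a gripper value outside its range is refused whole. The fingers move at their own pace and stop on an object; FORCE is the grip in N (left out, the last holds). Time passes only in rows, so rows that repeat a pose let the fingers close. It gives the time, the measured TCP pose, the force and the opening at its end, in the units of the state.
- r.get_state(): the state, without advancing time (a new reading comes with each control period).
- r.camera(name): name is "side" or "top"; returns a dict with "img" (420x560x3 uint8, red, green, blue), "depth" (420x560 float32, m along the optical axis (not along the pixel's ray), 0 where there is no reading), "intrinsics" (3x3 intrinsics, pixels), "k1" (the pictures are not rectified: a ray, as slopes to the right and down, at radius r is drawn at 1 + k1 r^2 times it, then the intrinsics apply), "world_to_cam" (4x4, takes a point from world to camera coordinates). Camera axes: x right, y down, z forward; pixel columns grow to the right and rows downward; lengths in m; the calibration is good to about 2 mm. A picture is of the moment at which its call begins.
- r.close_job(): hands the job in, once; it reports no verdict.
The state is a dict: "time": time; "joints": joint angles; "joint_vel": joint speeds; "tau": joint torques, N m; "ee_pos": TCP position; "ee_rot": TCP orientation; "force": force on the tool from outside, world axes, zero at the start; "torque": the same for the moment, N m; "gripper_width": opening from 0.0 (shut) to 1.0 (fully open).
Only numpy, scipy, OpenCV 4.12 (cv2) and the standard library are available. Lean on these libraries where they do the work, as an engineer would, in place of code of your own. Each camera call takes 0.05 s, during which the arm holds its last target.

## Task

Unlock the white conditioning case by sliding its red lock grip all the way to the green end, pull the clear slanted door fully down, move the brass check bush from the case's well to the red tray, and put every square-flanged grey steel bush that stands on the green bench top on the floor of the well, not piled on one another. Then push the door fully shut and slide the lock all the way back home to the red end. Leave the other things on the bench where they are, and never pull the door while it is locked.

Things in the scene. Friction and masses are not known exactly. Their poses are not given: they have to be found in the camera images.
- case: white slant-front case, fixed, 225 mm deep (x) by 360 mm wide (y), 180 mm high at the back. Origin at bench height under the middle of its well; x points to its back, y along the door's hinge, z up; its front is at x = -54 mm. The tall rear housing begins at x = +85 mm, its roof at z = 180 mm
- well (a point): middle of the well's black floor, 10 mm above the bench, axes as the case's. Inside, the well spans x -42 to +42 mm and y -170 to +170 mm: a 58 mm high sill in front, a 65 mm high ledge behind (to x = +85), side walls sloping up with the door. With the door down it is open from above. Bushes in it stay below the sill, clear of the door
- door (a joint): angle of the clear door, hinged along its bottom edge: 0 = shut (sloping up to the back at 40.7 degrees above horizontal), 2.43 rad = fully down (level, 60 mm above the bench, in front of the case). Stiff hinge (0.6 N m): it stays where it is left; about 5 N at the grip moves it
- door_grip (a point): centre of the door's orange grip, a disc 24 mm in diameter and 24 mm wide, axis parallel to case y, on a stem; 218 mm from the hinge line, 32 mm beyond the door panel's (334 mm wide) free edge. Its flat ends can be pinched from above along case y at every door angle, the tool staying vertical while the disc turns between the fingers. Shut, it is about 33 mm above the roof
- door_hinge (a point): point on the door's hinge line in the plane of the grip (case x = -54.5, y = -60, z = 60 mm); the line runs along the case's y. Opening carries the grip up, towards the case's front, and down
- lock (a joint): position of the lock slide on the case's roof, which moves along the case's y: 0 = locked, fully home (towards case -y, end marked with a red dot); 0.06 m = free (towards case +y, end marked with a green dot). Friction 1.5 N; it stays where it is left and has stops at both ends
- lock_grip (a point): point in the red block that is the lock's grip: 28 mm (case x) by 20 mm (case y), standing from 11 to 47 mm above the roof; this point is on its middle line 12 mm below its top
- check_mid (a point): brass check bush, the only yellow-metal one, starting upright in the well: 40 mm square flange, 8 mm thick, at the bottom, and on it a round 28 mm barrel up to 46 mm total height (a dark bore disc on top); about 0.16 kg. This point is on its axis, half-way up (23 mm above its underside); z is its axis, from flange to barrel
- tray: red open tray, fixed, 150 (x) x 120 (y) x 40 mm high, walls and floor 4 mm; origin at the middle of its underside. The brass bush may stand or lie in it
- bush1_mid (a point): grey steel bush (two to four of them are there, among other things; None if absent): 40 mm square flange, 8 mm thick, at the bottom, and on it a round 28 mm barrel up to 46 mm total height (a dark bore disc on top); about 0.16 kg. This point is on its axis, half-way up (23 mm above its underside); z is its axis, from flange to barrel
- bush2_mid (a point): grey steel bush (two to four of them are there, among other things; None if absent): 40 mm square flange, 8 mm thick, at the bottom, and on it a round 28 mm barrel up to 46 mm total height (a dark bore disc on top); about 0.16 kg. This point is on its axis, half-way up (23 mm above its underside); z is its axis, from flange to barrel
- bush3_mid (a point): grey steel bush (two to four of them are there, among other things; None if absent): 40 mm square flange, 8 mm thick, at the bottom, and on it a round 28 mm barrel up to 46 mm total height (a dark bore disc on top); about 0.16 kg. This point is on its axis, half-way up (23 mm above its underside); z is its axis, from flange to barrel
- bush4_mid (a point): grey steel bush (two to four of them are there, among other things; None if absent): 40 mm square flange, 8 mm thick, at the bottom, and on it a round 28 mm barrel up to 46 mm total height (a dark bore disc on top); about 0.16 kg. This point is on its axis, half-way up (23 mm above its underside); z is its axis, from flange to barrel
- blue_box: small blue plastic box, 46 x 34 x 30 mm high, to be left alone; origin at the middle of its underside
- v_block: dark steel V-block, 44 x 34 x 30 mm high, to be left alone; origin at the middle of its underside
- jar: round yellow plastic jar, 46 mm diameter, 38 mm high, to be left alone; origin at the middle of its underside
- oil: amber bottle with white cap, 44 mm diameter, 110 mm high, to be left alone; origin at the middle of its underside
Things that resemble listed ones, but are neither listed nor needed, are in the scene too. Leave any brown or turquoise look-alike of the part that bears bush4_mid alone.

How it is judged (in metres and radians):
On the way, in this order (a step that is already met when the one before it is completed fails the run):
1. the lock slide is at its free (green) end, within 4 mm (value of joint lock above 0.056 m), for 0.1 s.
2. the door is pulled down, to within 0.15 rad of level (value of joint door above 2.28 rad), for 0.2 s.
3. the brass bush is in the red tray and every steel bush on the floor of the well (any order) (x of bush1_mid in the frame of case between -0.045 and 0.045 m and y of bush1_mid in the frame of case between -0.17 and 0.17 m and z of bush1_mid in the frame of case between 0 and 0.045 m and x of bush2_mid in the frame of case between -0.045 and 0.045 m and y of bush2_mid in the frame of case between -0.17 and 0.17 m and z of bush2_mid in the frame of case between 0 and 0.045 m and x of bush3_mid in the frame of case between -0.045 and 0.045 m and y of bush3_mid in the frame of case between -0.17 and 0.17 m and z of bush3_mid in the frame of case between 0 and 0.045 m and x of bush4_mid in the frame of case between -0.045 and 0.045 m and y of bush4_mid in the frame of case between -0.17 and 0.17 m and z of bush4_mid in the frame of case between 0 and 0.045 m and x of check_mid in the frame of tray between -0.072 and 0.072 m and y of check_mid in the frame of tray between -0.057 and 0.057 m and z of check_mid in the frame of tray below 0.045 m), for 0.3 s.
4. the door is shut, within 0.05 rad (value of joint door below 0.05 rad), for 0.2 s.
5. the lock slide is home at the red end, within 4 mm (value of joint lock below 0.004 m), for 0.2 s.
At the end, for the whole second after the job is handed in: The brass bush is inside the red tray, every steel bush is inside the well on its floor (its middle less than 45 mm above the case's underside: standing or lying, not piled up), the door is shut to within 0.05 rad and the lock slide is within 4 mm of its locked end stop (all of step 3 and value of joint door below 0.05 rad and value of joint lock below 0.004 m); the robot touches nothing.
It fails at once if the door is pulled open (beyond 0.15 rad) while the lock is not free (less than 45 mm slid) (value of joint door above 0.15 rad and value of joint lock below 0.045 m).
It fails at once if another thing on the bench is moved more than 40 mm (distance of any of blue_box, v_block, jar, oil from where it was at the start of the episode above 0.04 m).
Of bush1, bush2, bush3, bush4 only 2 to 4 are there at a start; the rules pass over those that are not, and their reading is None.
At some moment in a run one of bush1, bush2, bush3, bush4, check may be knocked a few centimetres aside while the robot is not near it.
Once in a run the grip may slacken for a moment while it holds something.
It also fails if it takes over 210 s, if anything falls off the work surface, if the arm or the gripper's body presses on something with over 40 N, if the wrist force passes 120 N, or if a joint passes its speed limit or range.

## Working session

There is one attempt and no reset: what is moved stays moved. The work goes in short steps, Python scripts to look and compute and a shell command to move; the robot and the scene stay as the last step left them, time stands still between calls to the robot, and variables do not carry over. Pictures are saved under pics/ and viewed, and the job is handed in when it is done.

```bash
mkdir -p pics; ls; cat > h.py <<'E'
import numpy as np, cv2
from rig import r
def snap(n,save=None):
    c=r.camera(n)
    if save: cv2.imwrite('pics/'+save+'.png',c['img'][:,:,::-1])
    return c
def px2ray(c,u,v):
    K=c['intrinsics'];d=np.array([c['k1'] if np.isscalar(c['k1']) else float(c['k1']),0,0,0],float)
    p=cv2.undistortPoints(np.array([[[u,v]]],float),K,d)[0,0]
    T=np.linalg.inv(c['world_to_cam'])
    return T[:3,3],T[:3,:3]@np.array([p[0],p[1],1.])
def onplane(c,u,v,z):
    o,d=px2ray(c,u,v);return o+d*(z-o[2])/d[2]
def bydepth(c,u,v):
    o,d=px2ray(c,u,v);return o+d*c['depth'][int(round(v)),int(round(u))]
def proj(c,P):
    T=c['world_to_cam'];rv=cv2.Rodrigues(T[:3,:3])[0]
    return cv2.projectPoints(np.array(P,float).reshape(-1,3),rv,T[:3,3],c['intrinsics'],np.array([c['k1'],0,0,0],float))[0][:,0]
def cloud(c):
    H,W=c['depth'].shape;u,v=np.meshgrid(np.arange(W),np.arange(H))
    p=cv2.undistortPoints(np.stack([u,v],-1).reshape(-1,1,2).astype(float),c['intrinsics'],np.array([c['k1'],0,0,0],float)).reshape(H,W,2)
    T=np.linalg.inv(c['world_to_cam']);d=np.dstack([p,np.ones((H,W))])*c['depth'][...,None]
    return d@T[:3,:3].T+T[:3,3]
E
python3 - <<'E'
from h import *
s=r.get_state();print(s)
for n in('side','top'):
    c=snap(n,n+'0');print(n,c['intrinsics'],c['k1'],np.linalg.inv(c['world_to_cam']).round(3))
E
```

```text
pics
{'time': 0.0, 'joints': array([-77.97974987,  26.83537196,  -0.66560707,  91.88056193,
         0.34498718,  61.38630047,  -3.2261993 ]), 'joint_vel': array([-0.01707805, -0.00191613, -0.07660345, -0.02333319, -0.02091648,
       -0.06425061,  0.06874293]), 'tau': array([ 6.94369082e-04, -5.20603466e+01, -1.22963008e-02, -2.43726504e+01,
       -5.66504826e-02,  1.76641624e-02,  1.70485578e-04]), 'ee_pos': array([0.16249114, 0.62876222, 0.21365007]), 'ee_rot': array([[-9.68205434e-01,  2.50156241e-01, -3.05791487e-04],
       [ 2.50156391e-01,  9.68203910e-01, -1.72307014e-03],
       [-1.34968235e-04, -1.74478156e-03, -9.99998469e-01]]), 'force': array([-0.04804616,  0.07829807, -0.27710575]), 'torque': array([ 0.00323879, -0.00985012, -0.0161238 ]), 'gripper_width': 0.9997092104247233}
side [[463.43004738   0.         284.46560499]
 [  0.         463.43004738 207.72825889]
 [  0.           0.           1.        ]] -0.11985036956851115 [[ 0.855 -0.4    0.331  0.186]
 [-0.519 -0.64   0.567 -0.655]
 [-0.015 -0.656 -0.754  0.971]
 [ 0.     0.     0.     1.   ]]
top [[521.85035105   0.         277.49532963]
 [  0.         521.85035105 211.58781016]
 [  0.           0.           1.        ]] -0.032095977569000435 [[-0.113 -0.97   0.213  0.238]
 [-0.994  0.112 -0.019 -0.012]
 [-0.006 -0.214 -0.977  1.489]
 [ 0.     0.     0.     1.   ]]
```

View pics/side0.png

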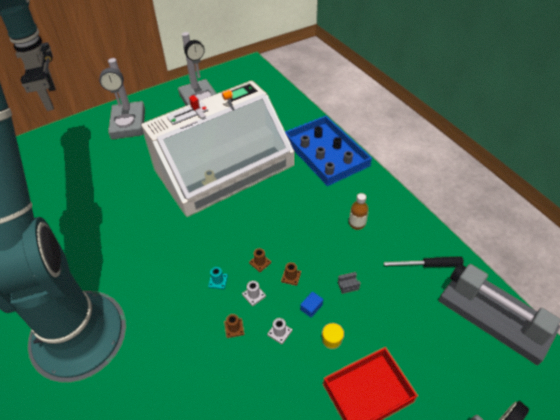

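View pics/top0.png

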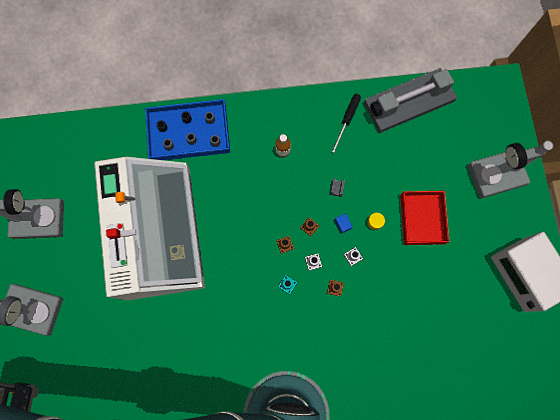

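```bash
python3 - <<'E'
import cv2,numpy as np
a=cv2.imread('pics/side0.png');b=cv2.imread('pics/top0.png')
A=cv2.resize(a[235:350,190:370],None,fx=4,fy=4,interpolation=cv2.INTER_CUBIC)
cv2.imwrite('pics/c1.png',A)
B=cv2.resize(b[90:300,85:285],None,fx=2.8,fy=2.8,interpolation=cv2.INTER_CUBIC)
cv2.imwrite('pics/c2.png',B)
cv2.imwrite('pics/c3.png',cv2.resize(a[70:220,130:380],None,fx=3,fy=3,interpolation=cv2.INTER_CUBIC))
E
```

```text
(no output)
```

View pics/c1.png

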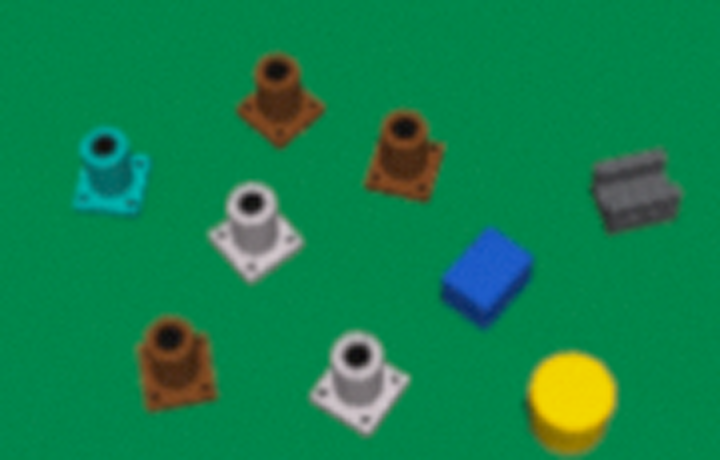

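View pics/c2.png

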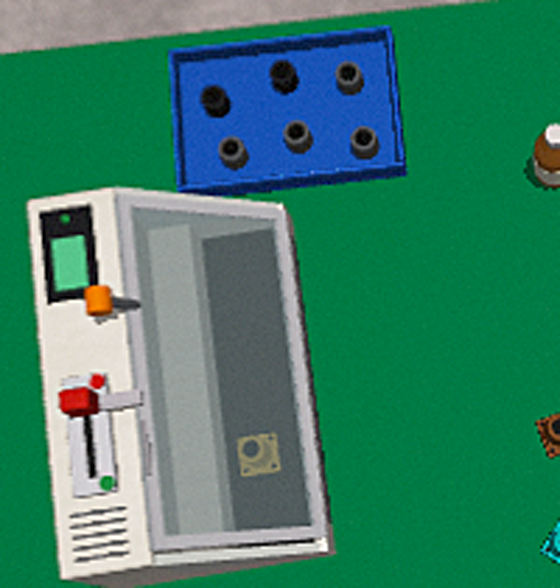

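View pics/c3.png

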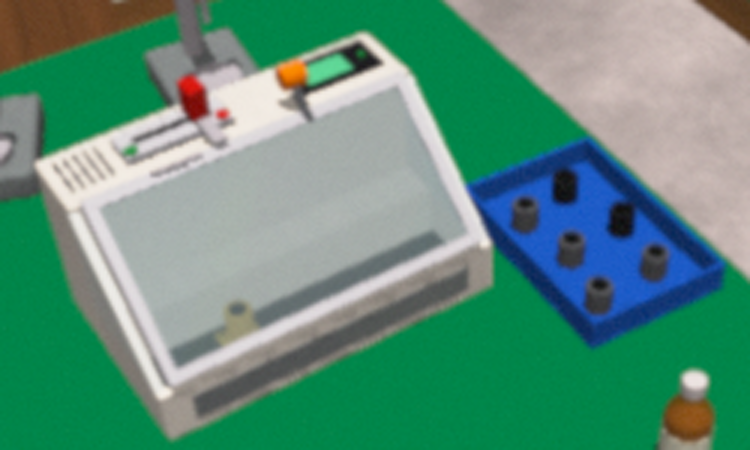

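```bash
cat > m.py <<'E'
from h import *
def blob(c,P,hlo,hhi,smin=120,vmin=60,zlo=-1,zhi=1,box=None):
    hsv=cv2.cvtColor(c['img'],cv2.COLOR_RGB2HSV)
    m=cv2.inRange(hsv,(hlo,smin,vmin),(hhi,255,255))>0
    m&=(P[...,2]>zlo)&(P[...,2]<zhi)
    if box: m&=(P[...,0]>box[0])&(P[...,0]<box[1])&(P[...,1]>box[2])&(P[...,1]<box[3])
    return m
E
python3 - <<'E'
from m import *
for n in('top','side'):
    c=snap(n);P=cloud(c)
    m=(P[...,2]>.172)&(P[...,2]<.19)&(P[...,1]>.2)&(P[...,0]>.3)&(P[...,0]<.85)
    m=cv2.morphologyEx(m.astype(np.uint8),cv2.MORPH_CLOSE,np.ones((5,5)))
    nl,l,st,_=cv2.connectedComponentsWithStats(m);k=1+st[1:,4].argmax()
    q=P[(l==k)&(P[...,2]>.172)&(P[...,2]<.19)]
    R=cv2.minAreaRect(q[:,:2].astype(np.float32));print(n,'roof',st[k],R,cv2.boxPoints(R).round(4).tolist(),np.median(q[:,2]))
    for nm,lo,hi in(('red',0,6),('orange',9,16)):
        m=blob(c,P,lo,hi,150,80,.185,.26,(.3,.85,.2,.6));q=P[m];v,u=np.where(m)
        print(nm,m.sum(),u.mean(),v.mean(),np.median(q,0),q.min(0),q.max(0))
E
```

```text
top roof [  95  156   54  141 5345] ((0.5390723943710327, 0.36492061614990234), (0.36142441630363464, 0.1134999543428421), 2.7705109119415283) [[0.35580000281333923, 0.41290000081062317], [0.361299991607666, 0.2994999885559082], [0.7222999930381775, 0.31700000166893005], [0.7167999744415283, 0.4302999973297119]] 0.17976533892081603
red 107 113.02803738317758 231.54205607476635 [0.51035756 0.37398153 0.22418119] [0.49930863 0.36251266 0.18552187] [0.53586623 0.39172427 0.23293557]
orange 85 119.87058823529412 196.90588235294118 [0.59789828 0.35247956 0.22107313] [0.58760489 0.34384024 0.20630864] [0.61134746 0.36418875 0.22889008]
side roof [ 141   81  126   65 2962] ((0.5365010499954224, 0.366357684135437), (0.36021795868873596, 0.11580798774957657), 3.057513475418091) [[0.35359999537467957, 0.4146000146865845], [0.3596999943256378, 0.2989000082015991], [0.7193999886512756, 0.3181000053882599], [0.7132999897003174, 0.43380001187324524]] 0.18167620517895666
red 89 194.25842696629215 102.0561797752809 [0.50530993 0.3680306  0.22143882] [0.49628076 0.36031235 0.18934838] [0.53165027 0.39153812 0.23201154]
orange 60 227.05 94.55 [0.59626152 0.34812076 0.22048489] [0.58652331 0.34078902 0.18528595] [0.63282461 0.40595892 0.22905657]
```

```bash
python3 - <<'E'
from m import *
O=np.array([.5446,.2515,0]);a=np.deg2rad(2.9);X=np.array([-np.sin(a),np.cos(a),0]);Y=np.array([-np.cos(a),-np.sin(a),0])
R=np.c_[X,Y,[0,0,1]]
for n in('top','side'):
    c=snap(n);P=cloud(c);Q=(P-O)@R
    m=blob(c,P,0,6,150,60,.185,.26,(.3,.85,.2,.6));q=Q[m]
    t=q[q[:,2]>.220]
    print(n,'red top',len(t),t.mean(0),np.percentile(t,5,axis=0),np.percentile(t,95,axis=0))
    m=blob(c,P,9,16,150,80,.185,.26,(.3,.85,.2,.42));q=Q[m];print('or',np.median(q,0),np.percentile(q,3,axis=0),np.percentile(q,97,axis=0))
    # roof edges
    for y in(-.16,-.1,0.1,.15):
        s=(abs(Q[...,1]-y)<.006)&(Q[...,2]>.172)&(Q[...,2]<.19)&(abs(Q[...,0])<.25);print(y,np.percentile(Q[s][:,0],[2,98]).round(4),end=' ')
    s=(abs(Q[...,0]-.14)<.015)&(Q[...,2]>.172)&(Q[...,2]<.19)&(abs(Q[...,1])<.25);print('y',np.percentile(Q[s][:,1],[1,99]))
    # sill front top edge
    s=(Q[...,2]>.035)&(Q[...,2]<.055)&(abs(Q[...,1])<.15)&(Q[...,0]<-.03)&(Q[...,0]>-.09);print('front',np.median(Q[s],0) if s.any() else None)
    # green dot, red dot
    hsv=cv2.cvtColor(c['img'],cv2.COLOR_RGB2HSV)
    for lo,hi in((60,80),(0,6)):
        g=(cv2.inRange(hsv,(lo,120,60),(hi,255,255))>0)&(Q[...,2]>.176)&(Q[...,2]<.19)&(abs(Q[...,1])<.1)&(Q[...,0]<.17)&(Q[...,0]>.05);print('dot',g.sum(),Q[g].mean(0) if g.any() else None)
    # bushes: white on bench
    w=(hsv[...,1]<60)&(hsv[...,2]>110)&(P[...,1]<.15)&(P[...,1]>-.25)&(P[...,0]>.3)&(P[...,0]<.7)&(P[...,2]>.002)&(P[...,2]<.06)
    nl,l,st,ce=cv2.connectedComponentsWithStats(w.astype(np.uint8))
    for k in range(1,nl):
        if st[k,4]>20:
            q=P[l==k];f=q[(q[:,2]<.013)];t=q[q[:,2]>.04]
            print('bush',ce[k],st[k,4],'flange',cv2.minAreaRect(f[:,:2].astype(np.float32)) if len(f) else None,'top',t.mean(0) if len(t) else None)
E
```

```text
top red top 80 [0.12740111 0.02931803 0.2254956 ] [0.11627148 0.02007869 0.22178566] [0.13918955 0.03808319 0.22948603]
or [ 0.09809084 -0.05826339  0.22157373] [ 0.09053203 -0.07119946  0.20748991] [ 0.10838991 -0.04841911  0.22824983]
-0.16 [0.0664 0.1666] -0.1 [0.0659 0.1673] 0.1 [0.0701 0.1672] 0.15 [0.0678 0.1668] y [-0.1772839   0.17749753]
front [-0.05422966 -0.00763331  0.0419518 ]
dot 70 [ 0.132355   -0.08160128  0.1821174 ]
dot 14 [0.11975875 0.00854834 0.18717656]
bush [352.71590909 255.65909091] 88 flange ((0.408099889755249, -0.23944580554962158), (0.03999032825231552, 0.037799861282110214), 23.34430503845215) top [ 0.40810403 -0.23954512  0.04484424]
bush [313.35       261.60833333] 120 flange ((0.40574222803115845, -0.12461972236633301), (0.03771759942173958, 0.03951266035437584), 8.829567909240723) top [ 0.40642135 -0.12466264  0.04478697]
side red top 46 [0.1240191  0.03304791 0.22648497] [0.11321271 0.02495278 0.22134179] [0.13608846 0.03981375 0.22996276]
or [ 0.09558761 -0.0552338   0.21998049] [ 0.09050672 -0.06850398  0.20851676] [ 0.10499107 -0.04679876  0.2282508 ]
-0.16 [0.0629 0.165 ] -0.1 [0.0652 0.1656] 0.1 [0.0648 0.1705] 0.15 [0.0632 0.1641] y [-0.17294516  0.18088825]
front [-0.0530542   0.00769591  0.04506794]
dot 15 [ 0.12401791 -0.09469131  0.18386547]
dot 0 None
bush [253.23469388 293.55782313] 294 flange ((0.40344569087028503, -0.1252056360244751), (0.0402468703687191, 0.04118028283119202), 9.229642868041992) top [ 0.40251201 -0.12716902  0.04639279]
bush [277.39010989 328.67032967] 182 flange ((0.4070596694946289, -0.23633132874965668), (0.05047165974974632, 0.026893001049757004), 0.1122344434261322) top [ 0.40597604 -0.23943368  0.04722766]
```

```bash
cat >> m.py <<'E'
O=np.array([.5446,.2515,0]);a_=np.deg2rad(2.9);X=np.array([-np.sin(a_),np.cos(a_),0]);Y=np.array([-np.cos(a_),-np.sin(a_),0])
R=np.c_[X,Y,[0,0,1]]
def W(x,y,z): return O+R@np.array([x,y,z])
E
python3 - <<'E'
from m import *
for n in('top','side'):
    c=snap(n);P=cloud(c)
    m=(P[...,1]>.45)&(P[...,2]>.03)&(P[...,0]>.28)&(c['depth']>0)
    q=P[m];print(n,len(q),q.min(0),q.max(0))
    for lo,hi in((.28,.4),(.4,.6)):
        k=q[(q[:,0]>lo)&(q[:,0]<hi)];print(lo,len(k),k.min(0) if len(k) else '',k.max(0) if len(k) else '')
s=r.get_state();p=s['ee_pos']
for nm,t in(('lock',W(.1265,.0305,.197)),('lockfree',W(.1265,.0905,.197)),('grip',W(.1000,-.06,.196)),('gripdown',W(-.272,-.06,.027))):
    print(nm,t.round(4),((t-p)*100).round(2))
print('yaw',np.rad2deg(np.arctan2(s['ee_rot'][1,1],s['ee_rot'][0,1])))
E
```

```text
top 4147 [0.28479168 0.58171142 0.03000269] [0.67656731 0.73936639 0.2560215 ]
0.28 1788 [0.28479168 0.59514835 0.03000348] [0.399968   0.72424611 0.23933348]
0.4 912 [0.40001106 0.58545367 0.03000269] [0.59997915 0.73936639 0.24902743]
side 8383 [0.28009792 0.45060225 0.03000598] [2.04385073 1.14189298 0.30396313]
0.28 3549 [0.28009792 0.59055449 0.0300859 ] [0.3999803  1.14007422 0.30396313]
0.4 2926 [0.40000665 0.6069593  0.03001618] [0.59999181 1.14189298 0.26532055]
lock [0.5077 0.3763 0.197 ] [ 34.51 -25.3   -1.75]
lockfree [0.4478 0.3733 0.197 ] [ 28.52 -25.6   -1.75]
grip [0.5995 0.3544 0.196 ] [ 43.69 -27.49  -1.85]
gripdown [ 0.6183 -0.0171  0.027 ] [ 45.57 -64.64 -18.75]
yaw 75.51310498927337
```

```bash
python3 -m handwheel '{"twist":[[0,0,0],[0,0,0],[0,0,0],[0,0,-0.18],[0,0,-0.36],[0,0,-0.54],[0,0,-0.72],[0,0,-0.9],[0,0,-1.08],[0,0,-1.267],[0,0,-1.267],[0,0,-1.267],[0,0,-1.267],[0,0,-1.267]],"translation":[[0,0,5],[0,0,10],[0,0,14],[4,-3,14],[9,-6.5,14],[14,-10,14],[19,-14,14],[24,-17.5,14],[29,-21,14],[34.5,-25.3,12],[34.5,-25.3,7],[34.5,-25.3,5],[34.5,-25.3,5],[34.5,-25.3,5]],"gripper":[-1,-1,-1,-1,-1,-1,-1,-1,-1,-1,-1,-1,-1,-1]}' 30
python3 - <<'E'
from m import *
p=r.get_state()['ee_pos'];print(((W(.1265,.0305,.197)-p)*100).round(2)); 
snap('side','s1')
E
```

```text
time: 2.15
ee_pos: [0.508, 0.377, 0.2659]
ee_rot: [[-0.051, 0.999, 0.002], [0.999, 0.051, 0.001], [0.001, 0.002, -1.0]]
force: [-0.3, -0.2, 0.7]
gripper_width: 1.003
[-0.03 -0.07 -6.89]
```

View pics/s1.png

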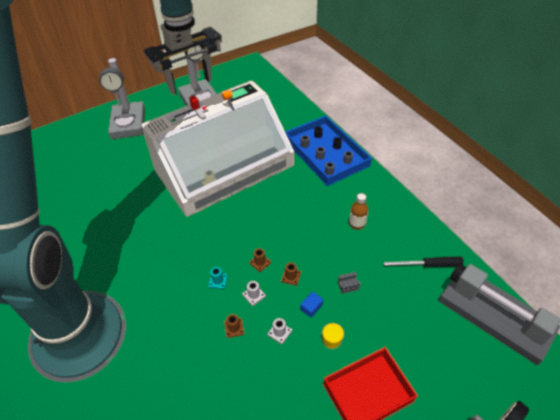

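The gripper straddles the red lock grip (side picture, about 194,102). I'll go down and close.

```bash
python3 -m handwheel '{"twist":[[0,0,0],[0,0,0],[0,0,0],[0,0,0],[0,0,0],[0,0,0],[0,0,0],[0,0,0]],"translation":[[0,0,-3],[0,0,-6],[0,0,-6.9],[0,0,-6.9],[0,0,-6.9],[0,0,-6.9],[0,0,-6.9],[0,0,-6.9]],"gripper":[-1,-1,-1,-1,1,1,1,1]}' 30

```

```text
time: 3.2
ee_pos: [0.5077, 0.3764, 0.1958]
ee_rot: [[-0.051, 0.999, 0.0], [0.999, 0.051, 0.0], [0.0, 0.0, -1.0]]
force: [-0.4, -0.2, 0.4]
gripper_width: 0.59
```

```bash
python3 -m handwheel '{"twist":[[0,0,0],[0,0,0],[0,0,0],[0,0,0]],"translation":[[0,0,0],[0,0,0],[0,0,0],[0,0,0]],"gripper":[1,1,1,1]}' 30

```

```text
time: 3.7
ee_pos: [0.5079, 0.3763, 0.1956]
ee_rot: [[-0.051, 0.999, 0.001], [0.999, 0.051, 0.0], [0.0, 0.001, -1.0]]
force: [1.9, 0.9, -0.7]
gripper_width: 0.215
```

```bash
python3 -m handwheel '{"twist":[[0,0,0],[0,0,0],[0,0,0],[0,0,0],[0,0,0],[0,0,0],[0,0,0],[0,0,0]],"translation":[[-1.5,-0.08,0],[-3,-0.15,0],[-4.5,-0.23,0],[-5.5,-0.28,0],[-6,-0.3,0],[-6.2,-0.31,0],[-6.2,-0.31,0],[-6.2,-0.31,0]],"gripper":[1,1,1,1,1,1,1,1]}' 30

```

```text
time: 4.7
ee_pos: [0.4531, 0.3738, 0.1957]
ee_rot: [[-0.048, 0.999, 0.015], [0.999, 0.048, 0.004], [0.004, 0.016, -1.0]]
force: [23.3, 7.7, -17.5]
gripper_width: 0.215
```

```bash
python3 - <<'E'
from m import *
c=snap('top','t2');P=cloud(c);Q=(P-O)@R;print(r.get_state()['force'],r.get_state()['ee_pos'])
c2=snap('side','s2')
A=cv2.resize(c['img'][150:300,85:210,::-1],None,fx=4,fy=4,interpolation=cv2.INTER_CUBIC)[:600]
cv2.imwrite('pics/c4.png',A)
cv2.imwrite('pics/c5.png',cv2.resize(c2['img'][60:200,130:290,::-1],None,fx=4,fy=4,interpolation=cv2.INTER_CUBIC))
E
```

```text
[ 23.0520194    7.77283897 -18.50944787] [0.45317413 0.37374786 0.1956948 ]
```

View pics/c4.png

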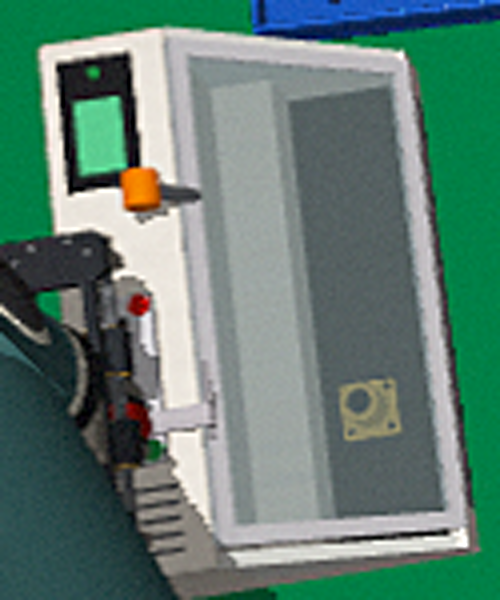

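View pics/c5.png

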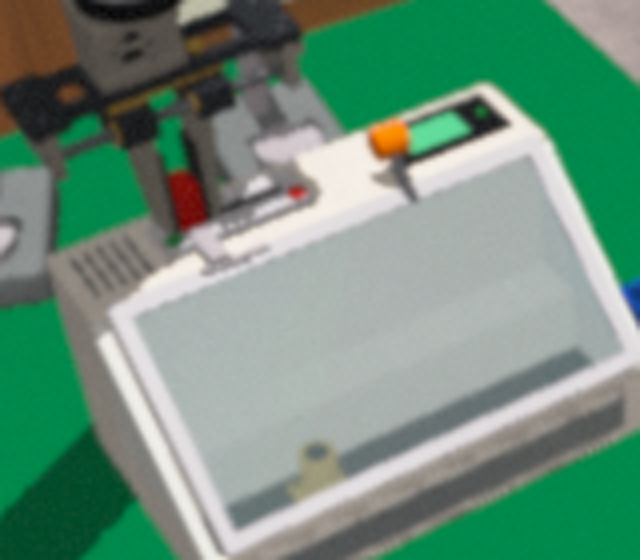

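```bash
python3 -m handwheel '{"twist":[[0,0,0],[0,0,0],[0,0,0],[0,0,0],[0,0,0],[0,0,0],[0,0,0],[0,0,0],[0,0,0]],"translation":[[0.7,0,0],[0.7,0,0],[0.7,0,0],[0.7,0,0],[0.7,0,6],[0.7,0,12],[0.7,0,17],[0.7,0,17],[0.7,0,17]],"gripper":[1,-1,-1,-1,-1,-1,-1,-1,-1]}' 30
python3 - <<'E'
from m import *
for n in('top','side'):
    c=snap(n,n+'3');P=cloud(c);Q=(P-O)@R
    m=blob(c,P,0,6,150,60,.185,.26,(.3,.85,.2,.6));t=Q[m];t=t[t[:,2]>.220]
    print(n,'red top',len(t),t.mean(0),np.percentile(t,5,axis=0),np.percentile(t,95,axis=0))
    x,y=(95,150) if n=='top' else (130,60)
    cv2.imwrite('pics/%s3c.png'%n,cv2.resize(c['img'][y:y+140,x:x+160,::-1],None,fx=4,fy=4,interpolation=cv2.INTER_CUBIC))
E
```

```text
time: 5.92
ee_pos: [0.4519, 0.3729, 0.3648]
ee_rot: [[-0.051, 0.999, -0.001], [0.999, 0.051, -0.001], [-0.001, -0.001, -1.0]]
force: [-0.9, -0.5, -1.3]
gripper_width: 0.996
top red top 73 [0.12664327 0.08479343 0.22619376] [0.11554867 0.07634191 0.22261955] [0.13872301 0.09322379 0.23009181]
side red top 48 [0.12275788 0.08783845 0.22603109] [0.1140032 0.0800778 0.2214098] [0.13417158 0.0958785  0.22985555]
```

View pics/side3c.png

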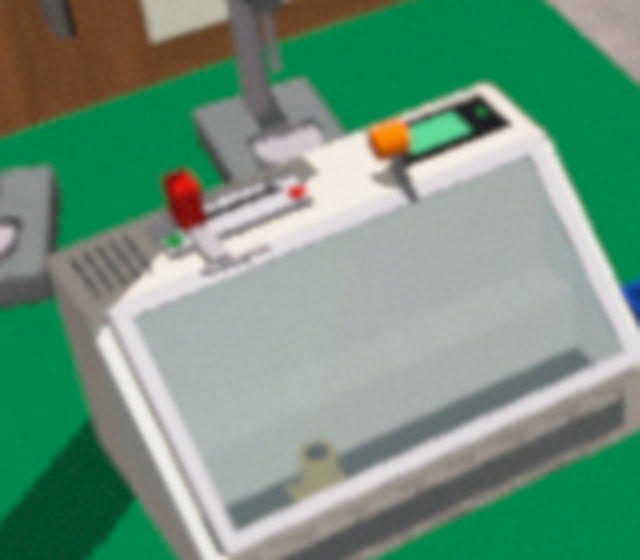

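View pics/top3c.png

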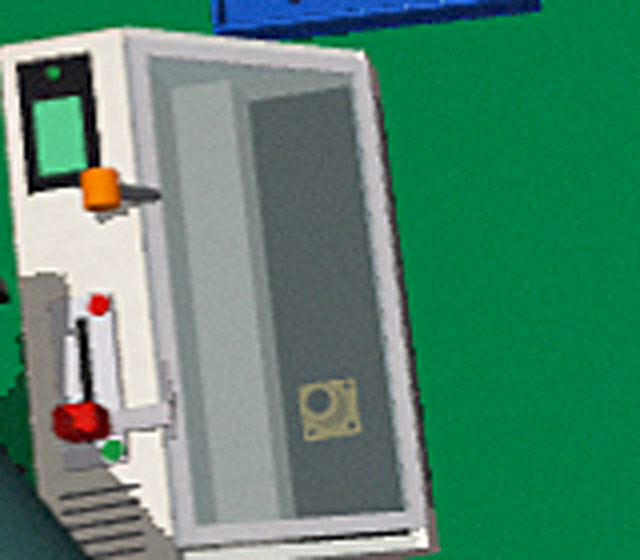

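```bash
python3 - <<'E'
from m import *
c={'img':cv2.imread('pics/top3.png')[:,:,::-1]};cc=snap('top')
def case(c,u,v,z): return ((onplane(c,u,v,z)-O)@R).round(4)
for nm,u,v in(('red',95+98/4,150+304/4),('green',95+112/4,150+450/4),('slot top',95+83/4,150+320/4)):print(nm,case(cc,u,v,.183))
cs=snap('side')
for nm,u,v in(('red',130+296/4,60+192/4),('green',130+172/4,60+241/4),('slot red end',130+277/4,60+186/4)):print(nm,case(cs,u,v,.183))
E
```

```text
red [0.1177 0.0066 0.183 ]
green [0.1183 0.1014 0.183 ]
slot top [0.1283 0.0154 0.183 ]
red [0.1259 0.0056 0.183 ]
green [0.1273 0.1012 0.183 ]
slot red end [0.1403 0.0133 0.183 ]
```

```bash
python3 - <<'E'
from m import *
p=r.get_state()['ee_pos']
for y,z in((.04,.205),(.057,.205),(.068,.205)):print(y,((W(.125,y,z)-p)*100).round(2))
E
```

```text
0.04 [  4.63   0.15 -15.9 ]
0.057 [  2.93   0.06 -15.9 ]
0.068 [  1.83   0.   -15.9 ]
```

```bash
python3 -m handwheel '{"twist":[[0,0,0],[0,0,0],[0,0,0],[0,0,0],[0,0,0],[0,0,0],[0,0,0],[0,0,0],[0,0,0],[0,0,0]],"translation":[[4.6,0.1,0],[4.6,0.1,-4],[4.6,0.1,-9],[4.6,0.1,-14],[4.6,0.1,-15.9],[4.6,0.1,-15.9],[4,0.1,-15.9],[3.4,0.1,-15.9],[2.9,0,-15.9],[2.9,0,-15.9]],"gripper":[1,1,1,1,1,1,1,1,1,1]}' 30; python3 -m handwheel '{"twist":[[0,0,0],[0,0,0],[0,0,0],[0,0,0]],"translation":[[-0.5,0,0],[-1,0,0],[-1.4,0,0],[-1.4,0,0]],"gripper":[1,1,1,1]}'
```

```text
time: 7.38
ee_pos: [0.481, 0.3735, 0.2071]
ee_rot: [[-0.052, 0.999, 0.0], [0.999, 0.052, 0.001], [0.001, 0.0, -1.0]]
force: [0.4, -0.4, -0.4]
gripper_width: 0.003
time: 7.88
ee_pos: [0.4769, 0.3729, 0.2076]
ee_rot: [[-0.047, 0.999, 0.019], [0.999, 0.047, 0.004], [0.003, 0.019, -1.0]]
force: [22.4, 3.7, -12.6]
gripper_width: -0.001
```

```bash
python3 -m handwheel '{"twist":[[0,0,0],[0,0,0],[0,0,0],[0,0,0],[0,0,0]],"translation":[[1.5,0,0],[1.5,0,4],[1.5,0,8],[6,-1,8],[11,-1.9,8]],"gripper":[1,1,-1,-1,-1]}' 30; python3 - <<'E'
from m import *
p=r.get_state()['ee_pos'];print(((W(.1,-.06,.196)-p)*100).round(2))
for n in('top','side'):
    c=snap(n);P=cloud(c);Q=(P-O)@R
    m=blob(c,P,0,6,150,60,.185,.26,(.3,.85,.2,.6));t=Q[m];t=t[t[:,2]>.220]
    print(n,'red top',len(t),t.mean(0) if len(t) else '')
    if n=='side': cv2.imwrite('pics/s4c.png',cv2.resize(c['img'][60:200,130:290,::-1],None,fx=4,fy=4))
E
```

```text
time: 8.5
ee_pos: [0.5779, 0.3552, 0.2877]
ee_rot: [[-0.053, 0.999, -0.0], [0.999, 0.053, 0.002], [0.002, 0.0, -1.0]]
force: [1.1, 0.8, -0.4]
gripper_width: 0.309
[ 2.16 -0.07 -9.17]
top red top 0 
side red top 41 [0.12239153 0.08891776 0.22597209]
```

View pics/s4c.png

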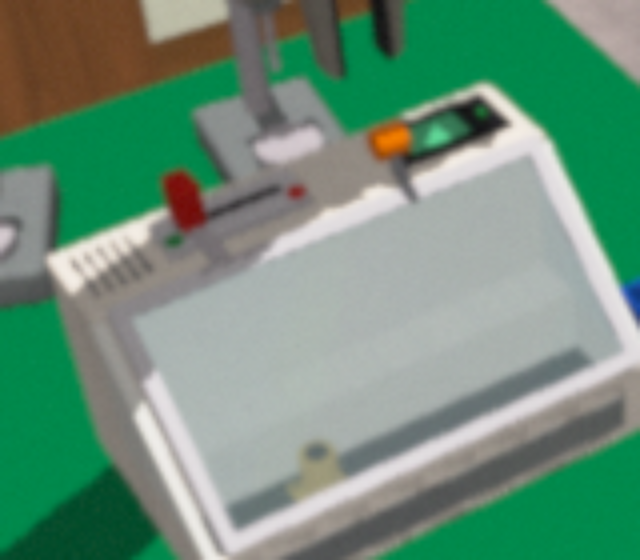

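The lock sits at its green stop and a second push did not move it. Next is the orange grip.

```bash
python3 -m handwheel '{"twist":[[0,0,0],[0,0,0],[0,0,0],[0,0,0],[0,0,0],[0,0,0],[0,0,0],[0,0,0],[0,0,0],[0,0,0],[0,0,0],[0,0,0],[0,0,0]],"translation":[[2.2,0,0],[2.2,0,0],[2.2,0,0],[2.2,0,-3],[2.2,0,-6],[2.2,0,-9.1],[2.2,0,-9.1],[2.2,0,-9.1],[2.2,0,-9.1],[2.2,0,-9.1],[2.2,0,-9.1],[2.2,0,-9.1],[2.2,0,-9.1]],"gripper":[-1,-1,-1,-1,-1,-1,-1,1,1,1,1,1,1]}' 30
python3 - <<'E'
from m import *
p=r.get_state()['ee_pos'];Hc=np.array([-.0545,-.06,.06])
q=(p+[0,0,.019]-O)@R;d=q-Hc;print('case grip',q,'len',np.hypot(d[0],d[2]),'ang',np.rad2deg(np.arctan2(d[2],d[0])))
c=snap('side');cv2.imwrite('pics/s5c.png',cv2.resize(c['img'][40:180,170:330,::-1],None,fx=4,fy=4))
E
```

```text
time: 10.22
ee_pos: [0.5996, 0.3542, 0.1956]
ee_rot: [[-0.051, 0.999, -0.0], [0.999, 0.051, -0.0], [-0.0, -0.0, -1.0]]
force: [0.3, -1.0, 0.6]
gripper_width: 0.371
case grip [ 0.09982531 -0.06013528  0.21456797] len 0.21842060248467718 ang 45.04500997932736
```

View pics/s5c.png

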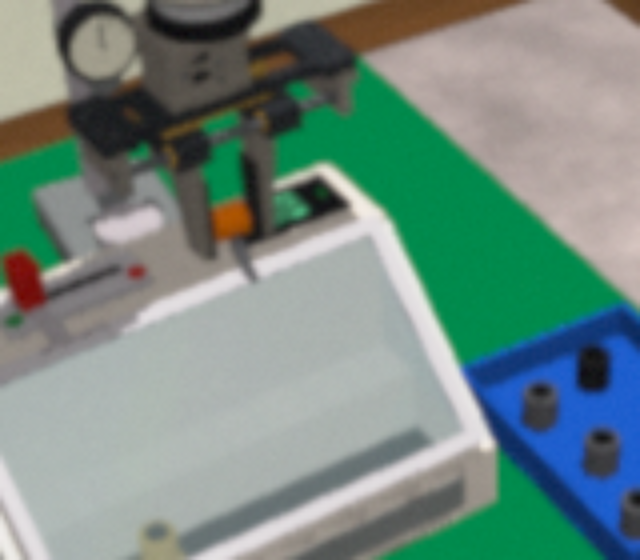

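```bash
python3 - <<'E'
from m import *
L=.218;a0=44.8
def g(t):
    a=np.deg2rad(a0+t);return R@np.array([L*np.cos(a),0,L*np.sin(a)])
for t in list(range(0,140,8))+[139.2]:print(t,((g(t)-g(0))*100).round(1).tolist(),end=' ')
E
```

```text
0 [0.0, 0.0, 0.0] 8 [0.1, -2.3, 2.0] 16 [0.2, -4.8, 3.7] 24 [0.4, -7.6, 5.0] 32 [0.5, -10.5, 5.9] 40 [0.7, -13.5, 6.3] 48 [0.8, -16.5, 6.4] 56 [1.0, -19.5, 6.1] 64 [1.1, -22.5, 5.3] 72 [1.3, -25.3, 4.1] 80 [1.4, -27.9, 2.5] 88 [1.5, -30.2, 0.6] 96 [1.6, -32.3, -1.6] 104 [1.7, -34.1, -4.1] 112 [1.8, -35.5, -6.8] 120 [1.8, -36.5, -9.6] 128 [1.9, -37.0, -12.6] 136 [1.9, -37.2, -15.7] 139.2 [1.9, -37.2, -16.9]
```

```bash
python3 -m handwheel '{"twist":[[0,0,0],[0,0,0],[0,0,0],[0,0,0],[0,0,0],[0,0,0],[0,0,0],[0,0,0]],"translation":[[0,0,0],[0,0,0],[0,0,0],[0.1,-2.3,2],[0.2,-4.8,3.7],[0.4,-7.6,5],[0.5,-10.5,5.9],[0.5,-10.5,5.9]],"gripper":[1,1,1,1,1,1,1,1]}' 40
```

```text
time: 11.28
ee_pos: [0.6046, 0.2448, 0.2555]
ee_rot: [[-0.046, 0.999, -0.001], [0.999, 0.046, -0.002], [-0.002, -0.001, -1.0]]
force: [-0.9, -2.3, -3.0]
gripper_width: 0.257
```

```bash
python3 -m handwheel '{"twist":[[0,0,0],[0,0,0],[0,0,0],[0,0,0],[0,0,0],[0,0,0],[0,0,0],[0,0,0],[0,0,0],[0,0,0],[0,0,0],[0,0,0],[0,0,0],[0,0,0],[0,0,0]],"translation":[[0.2,-3,0.4],[0.3,-6,0.5],[0.5,-9,0.2],[0.6,-12,-0.6],[0.8,-14.8,-1.8],[0.9,-17.4,-3.4],[1,-19.7,-5.3],[1.1,-21.8,-7.5],[1.2,-23.6,-10],[1.3,-25,-12.7],[1.3,-26,-15.5],[1.4,-26.5,-18.5],[1.4,-26.7,-21.6],[1.4,-26.7,-23],[1.4,-26.7,-23]],"gripper":[1,1,1,1,1,1,1,1,1,1,1,1,1,1,1]}' 40
python3 - <<'E'
from m import *
snap('side','s6');p=r.get_state()['ee_pos'];q=(p+[0,0,.019]-O)@R;d=q-[-.0545,-.06,.06];print(np.hypot(d[0],d[2]),np.rad2deg(np.arctan2(d[2],d[0]))%360-45)
E
```

```text
time: 13.15
ee_pos: [0.6169, -0.0204, 0.0232]
ee_rot: [[-0.05, 0.999, -0.004], [0.999, 0.05, -0.003], [-0.003, -0.004, -1.0]]
force: [-2.7, -6.7, -4.7]
gripper_width: 0.258
0.22139863294773288 139.52773959033357
```

View pics/s6.png

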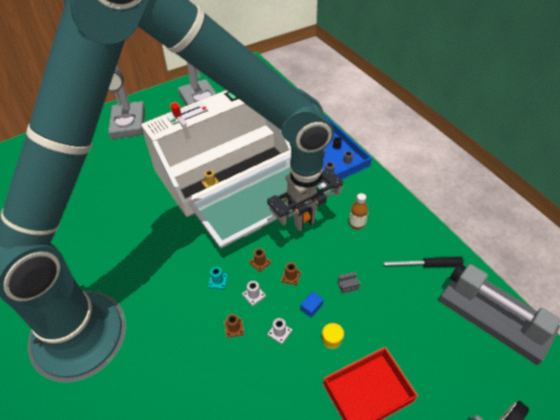

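Door level. I'll release, rise and locate the brass bush, tray and obstacles.

```bash
python3 -m handwheel '{"twist":[[0,0,0],[0,0,0],[0,0,0],[0,0,0],[0,0,0],[0,0,0],[0,0,0],[0,0,0]],"translation":[[0,0,0],[0,0,0],[0,0,0],[0,0,5],[0,0,11],[0,0,17],[0,0,23],[0,0,23]],"gripper":[-1,-1,-1,-1,-1,-1,-1,-1]}' 30
cat > n.py <<'E'
from m import *
def things():
    for n in('top','side'):
        c=snap(n,'x_'+n);P=cloud(c);Q=(P-O)@R;hsv=cv2.cvtColor(c['img'],cv2.COLOR_RGB2HSV)
        w=(cv2.inRange(hsv,(15,80,50),(32,255,255))>0)&(P[...,2]>.01)&(P[...,2]<.09)
        g=(hsv[...,1]<60)&(hsv[...,2]>110)&(P[...,1]<.15)&(P[...,1]>-.35)&(P[...,0]>.3)&(P[...,0]<.6)&(P[...,2]>.002)&(P[...,2]<.055)
        rd=(cv2.inRange(hsv,(0,150,60),(6,255,255))>0)&(P[...,1]<-.2)&(P[...,2]>-.02)&(P[...,2]<.06)
        b=(cv2.inRange(hsv,(105,150,60),(125,255,255))>0)&(P[...,1]<.0)&(P[...,2]>-.02)&(P[...,2]<.06)
        for nm,m in(('yel',w),('grey',g),('red',rd),('blue',b)):
            nl,l,st,ce=cv2.connectedComponentsWithStats(m.astype(np.uint8))
            for k in range(1,nl):
                if st[k,4]<25: continue
                q=P[l==k];zt=np.percentile(q[:,2],97);t=q[q[:,2]>zt-.005].mean(0)
                print(n,nm,ce[k].round(),st[k,4],'top',t.round(4),'case',((t-O)@R).round(4),'rect',np.round(np.r_[cv2.minAreaRect(q[:,:2].astype(np.float32))[0],cv2.minAreaRect(q[:,:2].astype(np.float32))[1]],3))
E
python3 -c "
from n import *
things();print(r.get_state()['ee_pos'],r.get_state()['gripper_width'])"
```

```text
time: 14.2
ee_pos: [0.6217, -0.0178, 0.2606]
ee_rot: [[-0.051, 0.999, 0.011], [0.999, 0.051, 0.001], [0.001, 0.011, -1.0]]
force: [0.2, -0.4, -0.9]
gripper_width: 1.0
top yel [285. 146.] 37 top [ 0.738  -0.0832  0.0833] case [-0.344  -0.1762  0.0833] rect [ 0.735 -0.084  0.013  0.024]
top yel [376. 221.] 211 top [ 0.4978 -0.3157  0.0398] case [-0.5641  0.0754  0.0398] rect [ 0.498 -0.316  0.043  0.043]
top yel [177. 252.] 178 top [0.4764 0.2568 0.0558] case [0.0087 0.0679 0.0558] rect [0.476 0.258 0.041 0.042]
top grey [353. 256.] 119 top [ 0.408  -0.2413  0.0461] case [-0.4852  0.1613  0.0461] rect [ 0.408 -0.239  0.039  0.04 ]
top grey [313. 262.] 125 top [ 0.4064 -0.125   0.0463] case [-0.369   0.1571  0.0463] rect [ 0.406 -0.125  0.038  0.039]
top red [424. 218.] 2183 top [ 0.4912 -0.4513  0.0392] case [-0.6992  0.0889  0.0392] rect [ 0.495 -0.464  0.135  0.157]
top blue [343. 223.] 206 top [ 0.5033 -0.2249  0.0319] case [-0.4737  0.0654  0.0319] rect [ 0.504 -0.224  0.045  0.036]
side yel [209. 179.] 206 top [0.4724 0.2565 0.0579] case [0.0087 0.0719 0.0579] rect [0.475 0.267 0.
[... 335 characters left out ...]
] rect [ 0.465 -0.049  0.019  0.025]
side yel [332. 335.] 383 top [ 0.4969 -0.3176  0.0388] case [-0.566   0.0764  0.0388] rect [ 0.497 -0.317  0.046  0.042]
side grey [253. 293.] 295 top [ 0.4031 -0.1263  0.0469] case [-0.3702  0.1605  0.0469] rect [ 0.405 -0.125  0.045  0.047]
side grey [279. 331.] 329 top [ 0.4056 -0.2402  0.0478] case [-0.484   0.1637  0.0478] rect [ 0.406 -0.239  0.042  0.044]
side red [370. 388.] 4223 top [ 0.4956 -0.4558  0.0402] case [-0.7039  0.0848  0.0402] rect [ 0.491 -0.458  0.12   0.15 ]
side blue [311. 304.] 307 top [ 0.5025 -0.2253  0.031 ] case [-0.4741  0.0661  0.031 ] rect [ 0.502 -0.226  0.045  0.034]
[ 0.61861344 -0.01725553  0.25508284] 0.99983843804867
```

View pics/x_top.png

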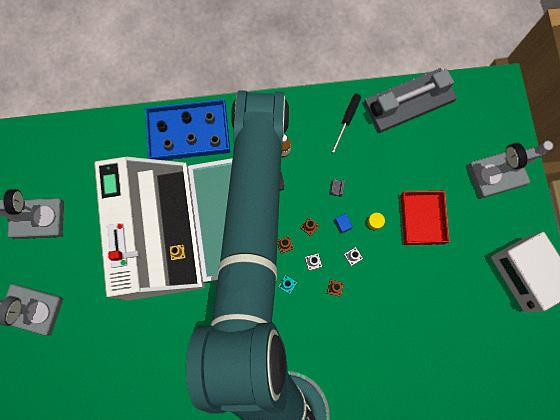

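```bash
python3 - <<'E'
from m import *
p=r.get_state()['ee_pos'];print(((W(.0087,.070,.034)-p)*100).round(2),r.get_state()['ee_rot'].round(4)[:,1])
E
```

```text
[-14.44  27.39 -22.11] [0.9987 0.0516 0.0012]
```

```bash
python3 -m handwheel '{"twist":[[0,0,0],[0,0,0],[0,0,0],[0,0,0],[0,0,0],[0,0,0],[0,0,0],[0,0,0],[0,0,0],[0,0,0]],"translation":[[-3,5.5,0],[-6,11,0],[-9,17,0],[-12,23,-2],[-14.4,27.4,-4],[-14.4,27.4,-8],[-14.4,27.4,-12],[-14.4,27.4,-14],[-14.4,27.4,-14],[-14.4,27.4,-14]],"gripper":[-1,-1,-1,-1,-1,-1,-1,-1,-1,-1]}' 30
python3 - <<'E'
from m import *
p=r.get_state()['ee_pos'];print(((W(.0087,.070,.034)-p)*100).round(2))
c=snap('side');cv2.imwrite('pics/s7c.png',cv2.resize(c['img'][80:240,130:310,::-1],None,fx=4,fy=3.5))
E
```

```text
time: 15.55
ee_pos: [0.4746, 0.2562, 0.1145]
ee_rot: [[-0.051, 0.999, -0.0], [0.999, 0.051, -0.0], [-0.0, -0.0, -1.0]]
force: [0.8, 0.1, 0.4]
gripper_width: 1.004
[-0.03  0.05 -8.05]
```

View pics/s7c.png

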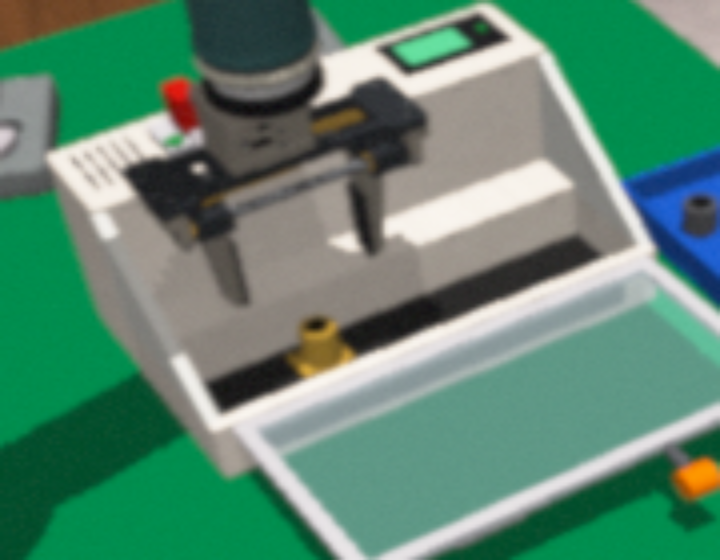

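```bash
python3 -m handwheel '{"twist":[[0,0,0],[0,0,0],[0,0,0],[0,0,0],[0,0,0],[0,0,0]],"translation":[[0,0,-2],[0,0,-4],[0,0,-6],[0,0,-7],[0,0,-8],[0,0,-8]],"gripper":[-1,-1,-1,-1,-1,-1]}' 30
```

```text
time: 16.35
ee_pos: [0.4745, 0.2562, 0.0344]
ee_rot: [[-0.051, 0.999, -0.0], [0.999, 0.051, -0.0], [-0.0, -0.0, -1.0]]
force: [-0.2, -0.2, 0.9]
gripper_width: 0.998
```

```bash
python3 -m handwheel '{"twist":[[0,0,0],[0,0,0],[0,0,0],[0,0,0],[0,0,0],[0,0,0],[0,0,0],[0,0,0],[0,0,0],[0,0,0]],"translation":[[0,0,0],[0,0,0],[0,0,0],[0,0,0],[0,0,0],[0,0,0],[0,0,2],[0,0,6],[0,0,12],[0,0,18]],"gripper":[1,1,1,1,1,1,1,1,1,1]}' 45
python3 -c "
from n import *
snap('side','s8')"
```

```text
time: 17.6
ee_pos: [0.474, 0.2559, 0.2158]
ee_rot: [[-0.051, 0.999, -0.001], [0.999, 0.051, -0.001], [-0.001, -0.001, -1.0]]
force: [1.2, 0.9, -2.5]
gripper_width: 0.288
```

View pics/s8.png

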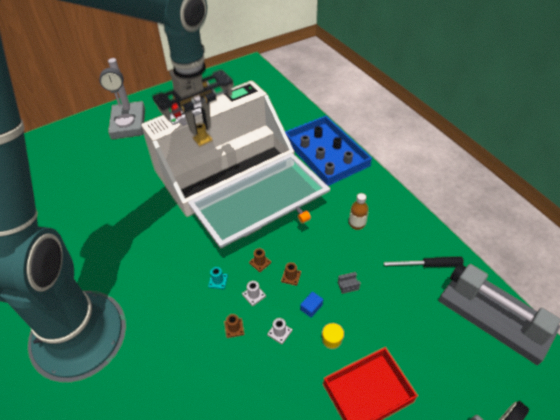

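```bash
python3 -m handwheel '{"twist":[[0,0,0],[0,0,0],[0,0,0],[0,0,0],[0,0,0],[0,0,0],[0,0,0],[0,0,0],[0,0,0],[0,0,0],[0,0,0],[0,0,0],[0,0,0],[0,0,0],[0,0,0],[0,0,0],[0,0,0]],"translation":[[0,-3,0],[0,-8,0],[0,-13,0],[0,-18,0],[0,-23,0],[0,-28,0],[0,-33,0],[0,-38,0],[0,-43,0],[0,-48,0],[1,-53,0],[1,-58,0],[2,-63,0],[2,-68,0],[2.1,-71.1,-2],[2.1,-71.1,-6],[2.1,-71.1,-6]],"gripper":[1,1,1,1,1,1,1,1,1,1,1,1,1,1,1,1,1]}' 45
python3 -c "
from n import *
snap('side','s9')"
```

```text
time: 19.77
ee_pos: [0.4936, -0.4529, 0.1506]
ee_rot: [[-0.05, 0.999, -0.006], [0.999, 0.05, 0.005], [0.005, -0.006, -1.0]]
force: [0.2, 0.4, -1.3]
gripper_width: 0.287
```

View pics/s9.png

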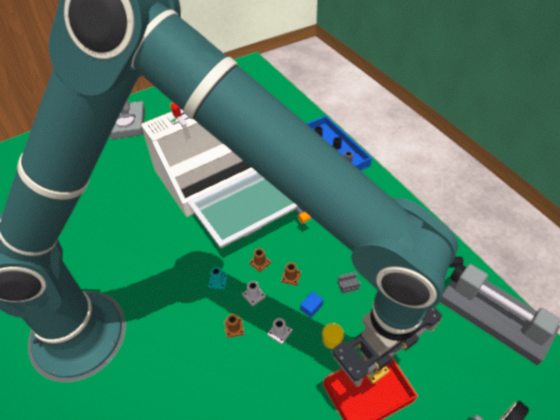

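```bash
python3 -m handwheel '{"twist":[[0,0,0],[0,0,0],[0,0,0],[0,0,0],[0,0,0],[0,0,0],[0,0,0],[0,0,0],[0,0,0],[0,0,0],[0,0,0],[0,0,0],[0,0,0]],"translation":[[0,-0.4,-4],[0,-0.4,-8],[0,-0.4,-11],[0,-0.4,-12],[0,-0.4,-12],[0,-0.4,-12],[0,-0.4,-12],[0,-0.4,-12],[0,-0.4,-9],[0,-0.4,-4],[0,-0.4,2],[0,5,8],[0,11,10]],"gripper":[1,1,1,1,1,0,0,0,0,0,0,-1,-1]}' 45
python3 -c "
from n import *
things()"
```

```text
time: 21.45
ee_pos: [0.4956, -0.3613, 0.25]
ee_rot: [[-0.048, 0.999, 0.003], [0.999, 0.048, -0.003], [-0.003, 0.003, -1.0]]
force: [1.2, 1.4, 0.4]
gripper_width: 0.695
top yel [283. 146.] 73 top [ 0.7424 -0.0778  0.0827] case [-0.3389 -0.1809  0.0827] rect [ 0.739 -0.076  0.032  0.025]
top yel [267. 190.] 38 top [ 0.6164 -0.0185  0.0648] case [-0.2733 -0.058   0.0648] rect [ 0.616 -0.018  0.014  0.021]
top yel [372. 217.] 51 top [ 0.5106 -0.3078  0.0384] case [-0.5569  0.0623  0.0384] rect [ 0.51  -0.306  0.012  0.037]
top grey [313. 261.] 89 top [ 0.4079 -0.1235  0.046 ] case [-0.3676  0.1554  0.046 ] rect [ 0.405 -0.125  0.038  0.038]
top red [436. 237.] 253 top [ 0.4214 -0.4796  0.0386] case [-0.7239  0.1601  0.0386] rect [ 0.436 -0.481  0.087  0.041]
top blue [343. 223.] 206 top [ 0.5043 -0.2226  0.0323] case [-0.4715  0.0643  0.0323] rect [ 0.504 -0.223  0.045  0.034]
side yel [304. 217.] 93 top [ 0.6146 -0.0199  0.0645] case [-0.2746 -0.0562  0.0645] rect [ 0.615 -0.017  0.026  0.026]
side yel [259. 252.] 26 top [ 0.4648 -0.0458  0.0469] case [-0.2929  0.0947  0.0469] rect [ 0.464 -0.048  0.017  0.025]
side yel [332. 335.] 383 top [ 0.4967 -0.3169  0.0392] case [-0.5653  0.0766  0.0392] rect [ 0.497 -0.316  0.046  0.043]
side yel [370. 390.] 355 top [ 0.4949 -0.4576  0.0512] case [-0.7057  0.0855  0.0512] rect [ 0.495 -0.456  0.039  0.04 ]
side grey [254. 294.] 239 top [ 0.4029 -0.1303  0.0464] case [-0.3741  0.1609  0.0464] rect [ 0.404 -0.127  0.041  0.038]
side grey [279. 331.] 341 top [ 0.4066 -0.2403  0.0476] case [-0.4842  0.1627  0.0476] rect [ 0.41  -0.235  0.052  0.048]
side red [369. 388.] 3773 top [ 0.4967 -0.4552  0.0402] case [-0.7034  0.0836  0.0402] rect [ 0.492 -0.458  0.12   0.152]
side blue [311. 305.] 301 top [ 0.501  -0.2263  0.0307] case [-0.475   0.0677  0.0307] rect [ 0.501 -0.226  0.042  0.035]
```

View pics/x_side.png

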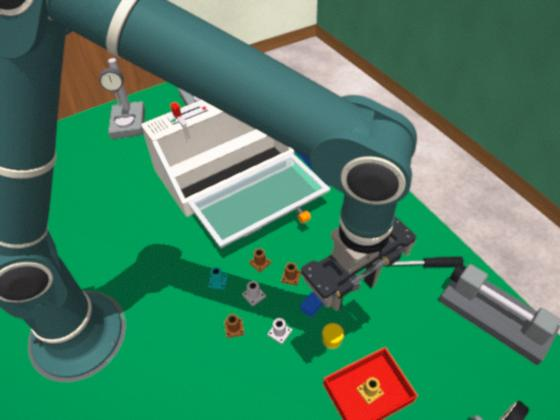

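```bash
python3 - <<'E'
from m import *
p=r.get_state()['ee_pos'];print(((np.array([.407,-.2397,.024])-p)*100).round(2),p)
c=snap('top')
for nm,u,v in(('brown',335,287),('turq',288,283),('brown2',285,243),('brown3',310,226)):print(nm,onplane(c,u,v,.02).round(3))
E
```

```text
[ -9.19  11.51 -22.63] [ 0.49888607 -0.35475955  0.25031536]
brown [ 0.326 -0.175  0.02 ]
turq [ 0.352 -0.046  0.02 ]
brown2 [ 0.465 -0.051  0.02 ]
brown3 [ 0.506 -0.128  0.02 ]
```

```bash
python3 -m handwheel '{"twist":[[0,0,0],[0,0,0],[0,0,0],[0,0,0],[0,0,0],[0,0,0]],"translation":[[-3,4,-2],[-6,8,-5],[-9.2,11.5,-9],[-9.2,11.5,-14],[-9.2,11.5,-14],[-9.2,11.5,-14]],"gripper":[-0.2,-0.2,-0.2,-0.2,-0.2,-0.2]}' 45
python3 - <<'E'
from m import *
p=r.get_state()['ee_pos'];print(((np.array([.407,-.2397,.024])-p)*100).round(2),p)
E
```

```text
time: 22.35
ee_pos: [0.4042, -0.2471, 0.1084]
ee_rot: [[-0.049, 0.999, 0.001], [0.999, 0.049, -0.002], [-0.002, 0.001, -1.0]]
force: [-0.5, -0.3, 0.1]
gripper_width: 0.601
[ 0.28  0.74 -8.44] [ 0.40419791 -0.24712109  0.10842807]
```

```bash
python3 -m handwheel '{"twist":[[0,0,0],[0,0,0],[0,0,0],[0,0,0],[0,0,0],[0,0,0],[0,0,0],[0,0,0],[0,0,0],[0,0,0],[0,0,0],[0,0,0],[0,0,0]],"translation":[[0.3,0.7,0],[0.3,0.7,-3],[0.3,0.7,-6],[0.3,0.7,-8.4],[0.3,0.7,-8.4],[0.3,0.7,-8.4],[0.3,0.7,-8.4],[0.3,0.7,-8.4],[0.3,0.7,-8.4],[0.3,0.7,-6],[0.3,0.7,0],[0.3,0.7,6],[0.3,0.7,12]],"gripper":[-0.2,-0.2,-0.2,-0.2,-0.2,1,1,1,1,1,1,1,1]}' 45
python3 -c "
from n import *
snap('side','s10');p=r.get_state()['ee_pos'];print(p,((W(0,.07,.044)-p)*100).round(2))"
```

```text
time: 23.98
ee_pos: [0.406, -0.2381, 0.229]
ee_rot: [[-0.05, 0.999, -0.001], [0.999, 0.05, 0.0], [0.0, -0.001, -1.0]]
force: [1.4, 0.6, -1.2]
gripper_width: 0.29
[ 0.40948644 -0.24089411  0.23590218] [  6.52  48.89 -19.19]
```

View pics/s10.png

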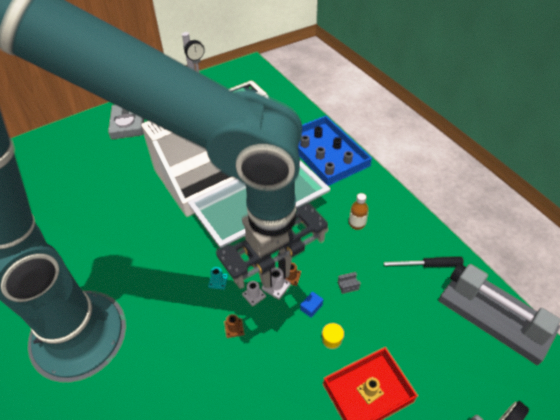

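```bash
python3 -m handwheel '{"twist":[[0,0,0],[0,0,0],[0,0,0],[0,0,0],[0,0,0],[0,0,0],[0,0,0],[0,0,0],[0,0,0],[0,0,0],[0,0,0],[0,0,0],[0,0,0],[0,0,0]],"translation":[[0,3,0],[1,8,0],[2,13,0],[3,18,0],[4,23,0],[5,28,0],[6,33,0],[7,38,0],[7.5,43,0],[7.5,47,-2],[7.5,48.9,-6],[7.5,48.9,-8],[7.5,48.9,-8],[7.5,48.9,-8]],"gripper":[1,1,1,1,1,1,1,1,1,1,1,1,1,1]}' 45
python3 -c "
from n import *
c=snap('side');p=r.get_state()['ee_pos'];print(p,((W(0,.06,.036)-p)*100).round(2),r.get_state()['gripper_width'])
cv2.imwrite('pics/s11c.png',cv2.resize(c['img'][80:240,130:310,::-1],None,fx=4,fy=3.5))"
```

```text
time: 25.78
ee_pos: [0.4822, 0.2505, 0.1481]
ee_rot: [[-0.05, 0.999, 0.001], [0.999, 0.05, 0.0], [0.0, 0.001, -1.0]]
force: [-0.2, 0.9, -1.3]
gripper_width: 0.289
[0.48241783 0.25060265 0.14845141] [  0.23  -0.21 -11.25] 0.2921729660574521
```

View pics/s11c.png

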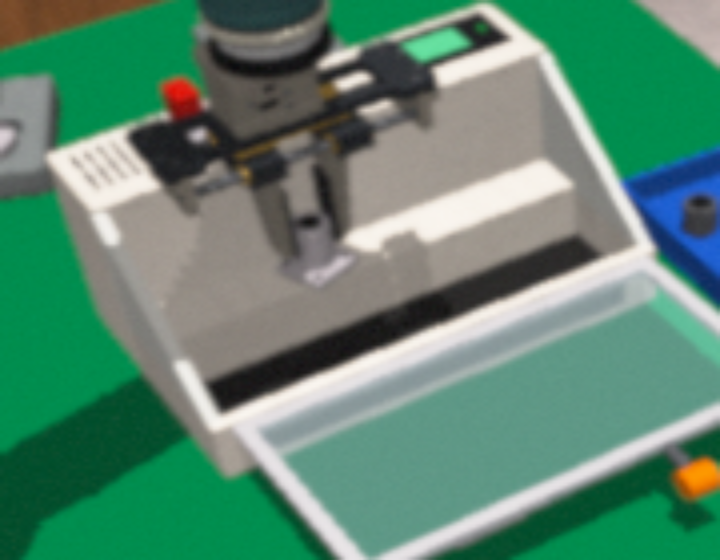

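```bash
python3 -m handwheel '{"twist":[[0,0,0],[0,0,0],[0,0,0],[0,0,0],[0,0,0],[0,0,0],[0,0,0],[0,0,0],[0,0,0],[0,0,0],[0,0,0],[0,0,0]],"translation":[[0.2,-0.2,-2],[0.2,-0.2,-5],[0.2,-0.2,-8],[0.2,-0.2,-10.5],[0.2,-0.2,-11.3],[0.2,-0.2,-11.3],[0.2,-0.2,-11.3],[0.2,-0.2,-11.3],[0.2,-0.2,-8],[0.2,-0.2,-3],[0.2,-0.2,3],[0.2,-0.2,8]],"gripper":[1,1,1,1,1,1,0,0,0,0,0,0]}' 45
python3 -c "
from n import *
things();p=r.get_state()['ee_pos'];print(p,((np.array([.405,-.1255,.024])-p)*100).round(2))"
```

```text
time: 27.32
ee_pos: [0.484, 0.2488, 0.2303]
ee_rot: [[-0.051, 0.999, 0.002], [0.999, 0.051, 0.001], [0.001, 0.002, -1.0]]
force: [-0.0, 1.2, -0.0]
gripper_width: 0.498
top yel [283. 146.] 61 top [ 0.7413 -0.0735  0.0834] case [-0.3346 -0.18    0.0834] rect [ 0.739 -0.076  0.032  0.023]
top yel [267. 190.] 41 top [ 0.6156 -0.0182  0.063 ] case [-0.2729 -0.0572  0.063 ] rect [ 0.617 -0.019  0.017  0.022]
top yel [423. 216.] 133 top [ 0.4959 -0.4563  0.0505] case [-0.7045  0.0845  0.0505] rect [ 0.497 -0.453  0.04   0.035]
top yel [376. 221.] 210 top [ 0.4983 -0.315   0.0387] case [-0.5634  0.0749  0.0387] rect [ 0.498 -0.316  0.043  0.043]
top grey [314. 262.] 112 top [ 0.4068 -0.1247  0.046 ] case [-0.3687  0.1567  0.046 ] rect [ 0.406 -0.124  0.039  0.04 ]
top red [424. 218.] 1944 top [ 0.4923 -0.4528  0.039 ] case [-0.7007  0.0879  0.039 ] rect [ 0.494 -0.463  0.135  0.156]
top blue [343. 223.] 207 top [ 0.5026 -0.2235  0.0316] case [-0.4722  0.066   0.0316] rect [ 0.504 -0.223  0.045  0.034]
side yel [359. 209.] 141 top [ 0.7432 -0.082   0.0868] case [-0.3431 -0.1815  0.0868] rect 
[... 355 characters left out ...]
rect [ 0.511 -0.125  0.018  0.031]
side yel [332. 335.] 384 top [ 0.4964 -0.3175  0.039 ] case [-0.5658  0.0769  0.039 ] rect [ 0.497 -0.317  0.045  0.043]
side yel [370. 390.] 356 top [ 0.495  -0.4572  0.051 ] case [-0.7053  0.0854  0.051 ] rect [ 0.495 -0.456  0.039  0.04 ]
side grey [253. 293.] 295 top [ 0.4026 -0.1259  0.0472] case [-0.3697  0.1609  0.0472] rect [ 0.404 -0.125  0.046  0.047]
side red [369. 388.] 3751 top [ 0.496  -0.4559  0.0402] case [-0.7041  0.0843  0.0402] rect [ 0.491 -0.458  0.12   0.151]
side blue [311. 304.] 305 top [ 0.5025 -0.2256  0.0307] case [-0.4744  0.0662  0.0307] rect [ 0.502 -0.226  0.046  0.034]
[0.48685977 0.25029686 0.23367802] [ -8.19 -37.58 -20.97]
```

View pics/x_side.png

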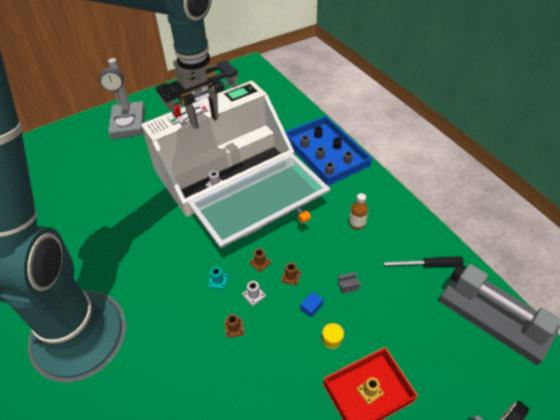

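The first bush stands in the well (213,178). Now the second grey bush (254,292).

```bash
python3 -m handwheel '{"twist":[[0,0,0],[0,0,0],[0,0,0],[0,0,0],[0,0,0],[0,0,0],[0,0,0],[0,0,0],[0,0,0],[0,0,0],[0,0,0],[0,0,0],[0,0,0]],"translation":[[0,-4,0],[0,-9,0],[-1,-14,0],[-2.5,-19,0],[-4,-24,0],[-6,-29,0],[-7,-34,-2],[-8.2,-37.6,-6],[-8.2,-37.6,-11],[-8.2,-37.6,-13],[-8.2,-37.6,-13],[-8.2,-37.6,-13],[-8.2,-37.6,-13]],"gripper":[-0.2,-0.2,-0.2,-0.2,-0.2,-0.2,-0.2,-0.2,-0.2,-0.2,-0.2,-0.2,-0.2]}' 45
python3 - <<'E'
from m import *
p=r.get_state()['ee_pos'];print(((np.array([.405,-.1255,.024])-p)*100).round(2),p)
c=snap('side');cv2.imwrite('pics/s12c.png',cv2.resize(c['img'][190:350,180:360,::-1],None,fx=4,fy=3.5))
E
```

```text
time: 29.05
ee_pos: [0.4025, -0.1272, 0.0984]
ee_rot: [[-0.051, 0.999, 0.002], [0.999, 0.051, 0.0], [0.0, 0.002, -1.0]]
force: [0.2, -0.0, 0.6]
gripper_width: 0.602
[ 0.25  0.17 -7.44] [ 0.40251529 -0.12721     0.09836946]
```

View pics/s12c.png

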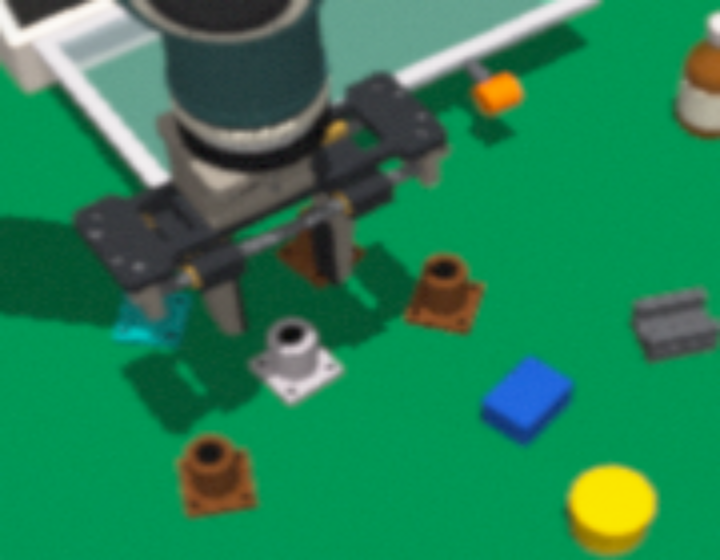

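```bash
python3 -m handwheel '{"twist":[[0,0,0],[0,0,0],[0,0,0],[0,0,0],[0,0,0],[0,0,0],[0,0,0],[0,0,0],[0,0,0],[0,0,0],[0,0,0],[0,0,0],[0,0,0],[0,0,0]],"translation":[[0.3,0.2,0],[0.3,0.2,-3],[0.3,0.2,-6],[0.3,0.2,-7.4],[0.3,0.2,-7.4],[0.3,0.2,-7.4],[0.3,0.2,-7.4],[0.3,0.2,-7.4],[0.3,0.2,-7.4],[0.3,0.2,-6],[0.3,0.2,0],[0.3,0.2,6],[0.3,0.2,12],[0.3,0.2,12]],"gripper":[-0.2,-0.2,-0.2,-0.2,-0.2,1,1,1,1,1,1,1,1,1]}' 45
python3 -c "
from n import *
snap('side','s13');p=r.get_state()['ee_pos'];print(p,((W(0,-.04,.036)-p)*100).round(2))"
```

```text
time: 30.85
ee_pos: [0.4072, -0.1257, 0.2215]
ee_rot: [[-0.051, 0.999, 0.01], [0.999, 0.051, 0.002], [0.002, 0.01, -1.0]]
force: [0.6, 0.4, -2.1]
gripper_width: 0.293
[ 0.40547617 -0.12500226  0.21915666] [ 17.91  37.85 -18.32]
```

View pics/s13.png

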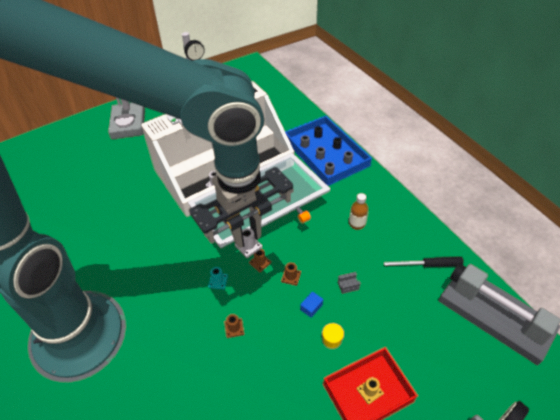

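```bash
python3 -m handwheel '{"twist":[[0,0,0],[0,0,0],[0,0,0],[0,0,0],[0,0,0],[0,0,0],[0,0,0],[0,0,0],[0,0,0],[0,0,0],[0,0,0]],"translation":[[2,4,0],[4,8.5,0],[6.5,13.5,0],[9,18.5,0],[11.5,24,0],[14,29,0],[16,34,0],[18,37.9,-3],[18,37.9,-7],[18,37.9,-7],[18,37.9,-7]],"gripper":[1,1,1,1,1,1,1,1,1,1,1]}' 45
python3 -c "
from n import *
c=snap('side');p=r.get_state()['ee_pos'];print(p,((W(0,-.04,.036)-p)*100).round(2),r.get_state()['gripper_width'])
cv2.imwrite('pics/s14c.png',cv2.resize(c['img'][80:240,130:310,::-1],None,fx=4,fy=3.5))"
```

```text
time: 32.28
ee_pos: [0.5848, 0.2525, 0.1474]
ee_rot: [[-0.049, 0.999, -0.0], [0.999, 0.049, -0.001], [-0.001, -0.0, -1.0]]
force: [0.9, 0.7, -1.4]
gripper_width: 0.293
[0.58538162 0.25280187 0.14843052] [ -0.08   0.07 -11.24] 0.29600220154777945
```

View pics/s14c.png

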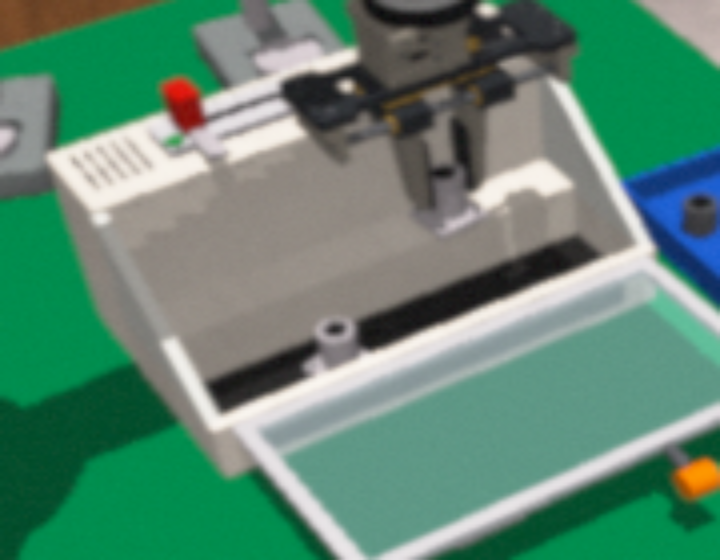

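```bash
python3 -m handwheel '{"twist":[[0,0,0],[0,0,0],[0,0,0],[0,0,0],[0,0,0],[0,0,0],[0,0,0],[0,0,0],[0,0,0],[0,0,0],[0,0,0],[0,0,0],[0,0,0]],"translation":[[0,0,-2],[0,0,-5],[0,0,-8],[0,0,-10.5],[0,0,-11.3],[0,0,-11.3],[0,0,-11.3],[0,0,-11.3],[0,0,-8],[0,0,-3],[0,0,3],[0,0,8],[0,0,8]],"gripper":[1,1,1,1,1,1,0,0,0,0,0,0,0]}' 45
python3 -c "
from n import *
things();p=r.get_state()['ee_pos'];print(p)
q=R@np.array([-.2725,-.06,0])+O;print('grip tgt',q,((q+[0,0,.0265]-p)*100).round(2))"
```

```text
time: 33.95
ee_pos: [0.5872, 0.2545, 0.2325]
ee_rot: [[-0.051, 0.999, 0.008], [0.999, 0.051, 0.005], [0.004, 0.008, -1.0]]
force: [0.4, -0.2, -0.2]
gripper_width: 0.502
top yel [283. 146.] 67 top [ 0.741  -0.0768  0.0831] case [-0.3378 -0.1796  0.0831] rect [ 0.738 -0.076  0.032  0.021]
top yel [267. 189.] 42 top [ 0.6155 -0.0185  0.0661] case [-0.2732 -0.0572  0.0661] rect [ 0.618 -0.017  0.023  0.017]
top yel [423. 217.] 124 top [ 0.4957 -0.4559  0.0514] case [-0.704   0.0846  0.0514] rect [ 0.496 -0.456  0.039  0.038]
top yel [376. 221.] 208 top [ 0.4967 -0.3159  0.0389] case [-0.5643  0.0766  0.0389] rect [ 0.499 -0.316  0.042  0.045]
top red [424. 218.] 1958 top [ 0.4914 -0.455   0.039 ] case [-0.7029  0.0889  0.039 ] rect [ 0.495 -0.463  0.135  0.156]
top blue [343. 223.] 205 top [ 0.5048 -0.2229  0.0321] case [-0.4718  0.0638  0.0321] rect [ 0.504 -0.224  0.045  0.034]
side yel [359. 209.] 142 top [ 0.7423 -0.0809  0.0855] case [-0.3419 -0.1807  0.0855] rect [ 0.74  -0.084  0.025  0.042]
side yel [304. 217.] 90 top [ 0.6144 -0.0195  0.0644] case [-0.2742 -0.056   0.0644] rect [ 0.614 -0.016  0.028  0.025]
side yel [259. 252.] 25 top [ 0.4655 -0.0481  0.0487] case [-0.2952  0.0941  0.0487] rect [ 0.465 -0.049  0.018  0.025]
side yel [332. 335.] 384 top [ 0.4969 -0.3173  0.0391] case [-0.5656  0.0764  0.0391] rect [ 0.497 -0.317  0.046  0.043]
side yel [370. 390.] 354 top [ 0.4952 -0.4574  0.0517] case [-0.7055  0.0852  0.0517] rect [ 0.495 -0.457  0.041  0.041]
side red [369. 388.] 3751 top [ 0.4957 -0.4559  0.0401] case [-0.704   0.0846  0.0401] rect [ 0.491 -0.458  0.12   0.151]
side blue [311. 304.] 305 top [ 0.5021 -0.2252  0.031 ] case [-0.4739  0.0666  0.031 ] rect [ 0.503 -0.226  0.046  0.033]
[0.58443502 0.25389547 0.22761701]
grip tgt [ 0.61830974 -0.01761545  0.        ] [  3.39 -27.15 -20.11]
```

View pics/x_side.png

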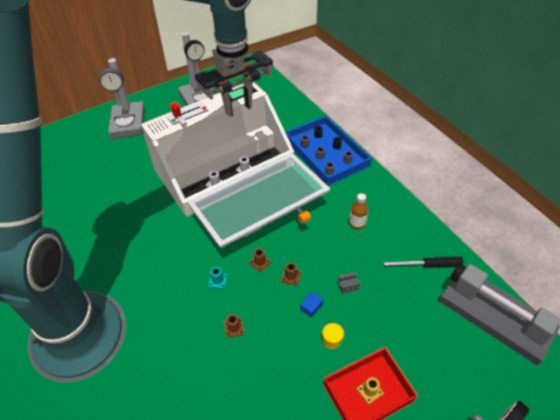

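View pics/x_top.png

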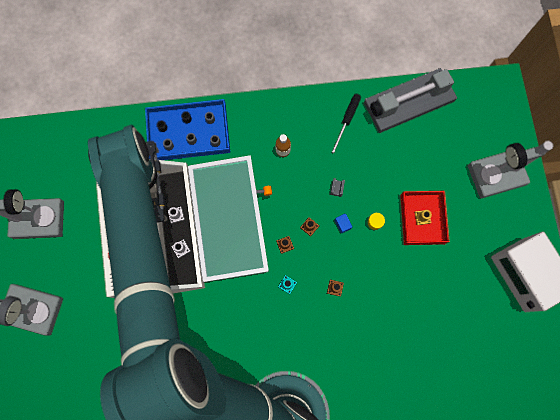

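Both bushes stand in the well (top: 176,213 and 180,247) and the brass one stands in the tray (423,217). Next I'll shut the door.

```bash
python3 -m handwheel '{"twist":[[0,0,0],[0,0,0],[0,0,0],[0,0,0],[0,0,0],[0,0,0],[0,0,0],[0,0,0],[0,0,0],[0,0,0],[0,0,0]],"translation":[[0.5,-5,1],[1,-10,1],[2,-15,1],[3,-20,1],[3.4,-25,0],[3.4,-27.2,-4],[3.4,-27.2,-9],[3.4,-27.2,-13],[3.4,-27.2,-13],[3.4,-27.2,-13],[3.4,-27.2,-13]],"gripper":[-0.5,-0.5,-0.5,-0.5,-0.5,-0.5,-0.5,-0.5,-0.5,-0.5,-0.5]}' 40
python3 -c "
from n import *
p=r.get_state()['ee_pos'];q=R@np.array([-.2725,-.06,0])+O;print(p,((q+[0,0,.0265]-p)*100).round(2))"
```

```text
time: 35.42
ee_pos: [0.6198, -0.0182, 0.0991]
ee_rot: [[-0.051, 0.999, 0.003], [0.999, 0.051, 0.0], [0.0, 0.003, -1.0]]
force: [0.4, -0.4, -0.6]
gripper_width: 0.752
[ 0.61976307 -0.01824228  0.09907781] [-0.15  0.06 -7.26]
```

```bash
python3 -m handwheel '{"twist":[[0,0,0],[0,0,0],[0,0,0],[0,0,0],[0,0,0],[0,0,0],[0,0,0],[0,0,0],[0,0,0],[0,0,0],[0,0,0]],"translation":[[-0.1,0,-3],[-0.1,0,-6],[-0.1,0,-7.2],[-0.1,0,-7.2],[-0.1,0,-7.2],[-0.1,0,-7.2],[-0.1,0,-7.2],[-0.1,0,-7.2],[-0.1,0,-7.2],[-0.1,0,-7.2],[-0.1,0,-7.2]],"gripper":[-0.5,-0.5,-0.5,-0.5,1,1,1,1,1,1,1]}' 40
python3 -c "
from n import *
p=r.get_state()['ee_pos']
q=(p+[0,0,.019]-O)@R;d=q-[-.0545,-.06,.06];print(q,np.hypot(d[0],d[2]),np.rad2deg(np.arctan2(d[2],d[0]))%360-45)
L=.218
def g(t):
    a=np.deg2rad(44.8+t);return R@np.array([L*np.cos(a),0,L*np.sin(a)])
for t in list(range(136,-1,-8)):print(t,((g(t)-g(139.2))*100).round(1).tolist(),end=' ')
"
```

```text
time: 36.8
ee_pos: [0.6168, -0.0183, 0.0251]
ee_rot: [[-0.051, 0.999, -0.002], [0.999, 0.051, 0.0], [0.0, -0.002, -1.0]]
force: [-3.7, 1.0, 0.4]
gripper_width: 0.253
[-0.27307493 -0.05850468  0.04412197] 0.21915088528109566 139.15486226730033
136 [0.0, -0.1, 1.2] 128 [-0.0, 0.1, 4.3] 120 [-0.0, 0.7, 7.2] 112 [-0.1, 1.7, 10.1] 104 [-0.2, 3.1, 12.8] 96 [-0.2, 4.8, 15.3] 88 [-0.4, 6.9, 17.5] 80 [-0.5, 9.3, 19.4] 72 [-0.6, 11.9, 21.0] 64 [-0.7, 14.7, 22.2] 56 [-0.9, 17.6, 22.9] 48 [-1.0, 20.7, 23.3] 40 [-1.2, 23.7, 23.2] 32 [-1.4, 26.7, 22.7] 24 [-1.5, 29.6, 21.8] 16 [-1.6, 32.3, 20.6] 8 [-1.8, 34.9, 18.9] 0 [-1.9, 37.2, 16.9]
```

```bash
python3 -m handwheel '{"twist":[[0,0,0],[0,0,0],[0,0,0],[0,0,0],[0,0,0],[0,0,0],[0,0,0],[0,0,0],[0,0,0],[0,0,0],[0,0,0],[0,0,0],[0,0,0],[0,0,0],[0,0,0],[0,0,0],[0,0,0],[0,0,0],[0,0,0]],"translation":[[0,-0.1,1.2],[0,0.1,4.3],[0,0.7,7.2],[-0.1,1.7,10.1],[-0.2,3.1,12.8],[-0.2,4.8,15.3],[-0.4,6.9,17.5],[-0.5,9.3,19.4],[-0.6,11.9,21],[-0.7,14.7,22.2],[-0.9,17.6,22.9],[-1,20.7,23.3],[-1.2,23.7,23.2],[-1.4,26.7,22.7],[-1.5,29.6,21.8],[-1.6,32.3,20.6],[-1.8,34.9,18.9],[-1.9,37.2,16.9],[-1.9,37.2,16.9]],"gripper":[1,1,1,1,1,1,1,1,1,1,1,1,1,1,1,1,1,1,1]}' 40
python3 -c "
from n import *
p=r.get_state()['ee_pos'];print(r.get_state()['force'])
q=(p+[0,0,.019]-O)@R;d=q-[-.0545,-.06,.06];print(q,np.hypot(d[0],d[2]),np.rad2deg(np.arctan2(d[2],d[0]))%360-45)
"
```

```text
time: 39.17
ee_pos: [0.5994, 0.3586, 0.1938]
ee_rot: [[-0.055, 0.999, 0.004], [0.999, 0.055, 0.004], [0.004, 0.004, -1.0]]
force: [3.1, 5.3, 0.0]
gripper_width: 0.254
[3.06882719 5.29041214 0.03129701]
[ 0.10419668 -0.06016921  0.21275963] 0.22027288277240073 -1.0920532986705425
```

```bash
python3 -m handwheel '{"twist":[[0,0,0],[0,0,0],[0,0,0],[0,0,0]],"translation":[[0,0.3,-0.4],[0,0.5,-0.7],[0,0.5,-0.7],[0,0.5,-0.7]],"gripper":[1,1,1,1]}' 40
python3 -c "
from n import *
c=snap('side');snap('top','t15');cv2.imwrite('pics/s15c.png',cv2.resize(c['img'][60:220,130:310,::-1],None,fx=4,fy=3.5))"
```

```text
time: 39.67
ee_pos: [0.5993, 0.3615, 0.1908]
ee_rot: [[-0.052, 0.999, 0.003], [0.999, 0.052, 0.005], [0.005, 0.003, -1.0]]
force: [-3.8, 1.6, 13.9]
gripper_width: 0.258
```

View pics/s15c.png

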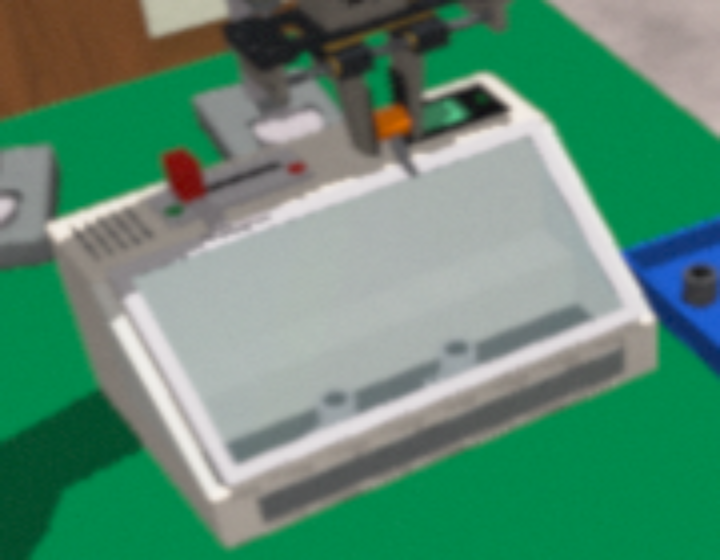

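```bash
python3 -m handwheel '{"twist":[[0,0,0],[0,0,0],[0,0,0],[0,0,0],[0,0,0],[0,0,0],[0,0,0],[0,0,0],[0,0,0],[0,0,0]],"translation":[[0,0,0],[0,0,0],[0,0,0],[0,0,0],[0,0,2],[0,0,6],[0,0,11],[-7,1,11],[-14,2,11],[-14,2,11]],"gripper":[-1,-1,-1,-1,-1,-1,-1,-1,-1,-1]}' 30
python3 - <<'E'
from m import *
p=r.get_state()['ee_pos'];print(p,((W(.1255,.086,.197)-p)*100).round(2))
for n in('top','side'):
    c=snap(n);P=cloud(c);Q=(P-O)@R
    m=blob(c,P,0,6,150,60,.185,.26,(.3,.85,.2,.6));t=Q[m];t=t[t[:,2]>.220]
    if len(t):print(n,'red top',len(t),t.mean(0))
    m=blob(c,P,9,16,150,60,.195,.26,(.3,.85,.2,.42));q=Q[m]
    if len(q):print('or',len(q),np.median(q,0),np.percentile(q,3,axis=0),np.percentile(q,97,axis=0))
    if n=='side':cv2.imwrite('pics/s16c.png',cv2.resize(c['img'][60:220,130:310,::-1],None,fx=4,fy=3.5))
E
```

```text
time: 41.02
ee_pos: [0.4553, 0.3804, 0.2989]
ee_rot: [[-0.055, 0.998, -0.001], [0.998, 0.055, 0.003], [0.003, -0.001, -1.0]]
force: [1.0, 0.1, 0.3]
gripper_width: 1.001
[0.45526276 0.38043967 0.29894806] [ -0.29  -0.8  -10.19]
top red top 82 [0.12665271 0.08574188 0.22633567]
or 78 [ 0.09872462 -0.05774966  0.22090676] [ 0.09061355 -0.0713888   0.20770997] [ 0.10914367 -0.04859261  0.22807986]
side red top 42 [0.12319278 0.08877289 0.22589164]
or 62 [ 0.09513969 -0.05533601  0.2204536 ] [ 0.09003287 -0.06751986  0.20910571] [0.12977642 0.09339668 0.22756747]
```

View pics/s16c.png

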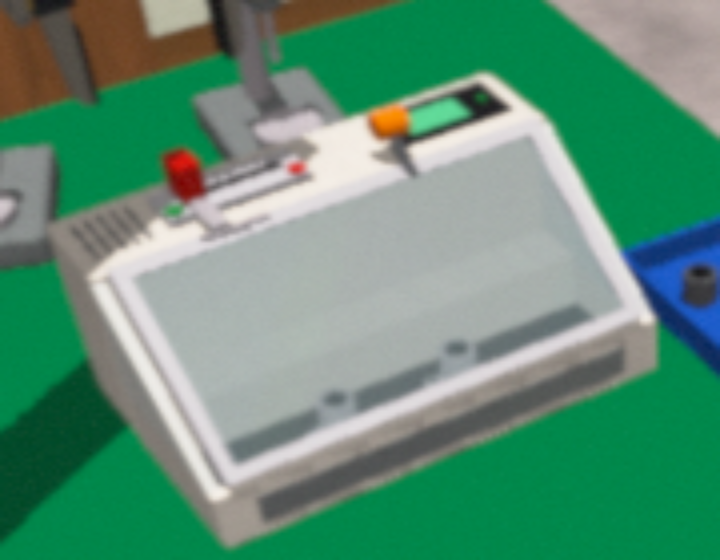

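Door shut: the orange grip reads within 1 mm of where it started. Now the lock goes home.

```bash
python3 -m handwheel '{"twist":[[0,0,0],[0,0,0],[0,0,0],[0,0,0],[0,0,0],[0,0,0],[0,0,0],[0,0,0],[0,0,0],[0,0,0],[0,0,0],[0,0,0],[0,0,0],[0,0,0]],"translation":[[-0.3,-0.8,0],[-0.3,-0.8,-4],[-0.3,-0.8,-8],[-0.3,-0.8,-10.1],[-0.3,-0.8,-10.1],[-0.3,-0.8,-10.1],[-0.3,-0.8,-10.1],[-0.3,-0.8,-10.1],[-0.3,-0.8,-10.1],[-0.3,-0.8,-10.1],[-0.3,-0.8,-10.1],[-0.3,-0.8,-10.1],[-0.3,-0.8,-10.1],[-0.3,-0.8,-10.1]],"gripper":[-1,-1,-1,-1,-1,1,1,1,1,1,1,1,1,1]}' 40
```

```text
time: 42.88
ee_pos: [0.4553, 0.3708, 0.1963]
ee_rot: [[-0.051, 0.999, -0.001], [0.999, 0.051, -0.0], [-0.0, -0.001, -1.0]]
force: [-1.5, 0.2, 0.8]
gripper_width: 0.214
```

```bash
python3 -m handwheel '{"twist":[[0,0,0],[0,0,0],[0,0,0],[0,0,0],[0,0,0],[0,0,0],[0,0,0],[0,0,0],[0,0,0],[0,0,0]],"translation":[[1.5,0.1,0],[3,0.2,0],[4.5,0.2,0],[5.5,0.3,0],[6,0.3,0],[6.4,0.3,0],[6.8,0.3,0],[7,0.3,0],[7,0.3,0],[7,0.3,0]],"gripper":[1,1,1,1,1,1,1,1,1,1]}' 40
```

```text
time: 44.12
ee_pos: [0.5141, 0.3735, 0.1962]
ee_rot: [[-0.055, 0.998, -0.025], [0.998, 0.055, -0.004], [-0.003, -0.025, -1.0]]
force: [-32.9, -9.0, 23.2]
gripper_width: 0.216
```

```bash
python3 -m handwheel '{"twist":[[0,0,0],[0,0,0],[0,0,0],[0,0,0],[0,0,0],[0,0,0],[0,0,0],[0,0,0],[0,0,0],[0,0,0]],"translation":[[-0.6,0,0],[-0.9,0,0],[-0.9,0,0],[-0.9,0,0],[-0.9,0,0],[-0.9,0,4],[-0.9,0,9],[-6,0,12],[-12,0,12],[-12,0,12]],"gripper":[1,1,-1,-1,-1,-1,-1,-1,-1,-1]}' 40
python3 - <<'E'
from m import *
print(r.get_state()['ee_pos'])
for n in('top','side'):
    c=snap(n);P=cloud(c);Q=(P-O)@R
    m=blob(c,P,0,6,150,60,.185,.26,(.3,.85,.2,.6));t=Q[m];t=t[t[:,2]>.220]
    if len(t):print(n,'red top',len(t),t.mean(0))
    x,y=(95,150) if n=='top' else (130,60)
    cv2.imwrite('pics/%s17c.png'%n,cv2.resize(c['img'][y:y+140,x:x+160,::-1],None,fx=4,fy=4))
E
```

```text
time: 45.38
ee_pos: [0.4018, 0.3751, 0.3168]
ee_rot: [[-0.057, 0.998, -0.002], [0.998, 0.057, 0.002], [0.002, -0.002, -1.0]]
force: [0.2, 0.2, -1.0]
gripper_width: 1.001
[0.40181352 0.3751289  0.31676629]
top red top 79 [0.12709273 0.02569725 0.22612257]
side red top 47 [0.12437219 0.02943954 0.22685942]
```

View pics/side17c.png

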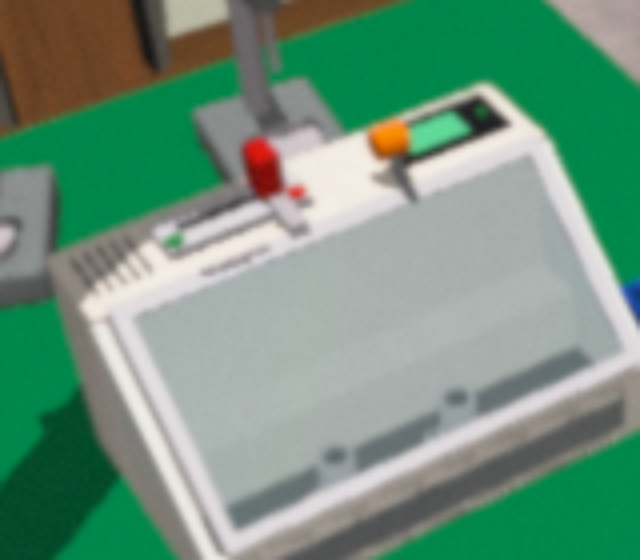

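```bash
python3 -c "
from n import *
a=snap('side')['img'];b=snap('top')['img']
cv2.imwrite('pics/f.png',cv2.resize(np.vstack([a,b])[:,:,::-1],(400,600),interpolation=cv2.INTER_AREA))
cv2.imwrite('pics/fs.png',a[:,:,::-1])"
```

```text
(no output)
```

View pics/fs.png

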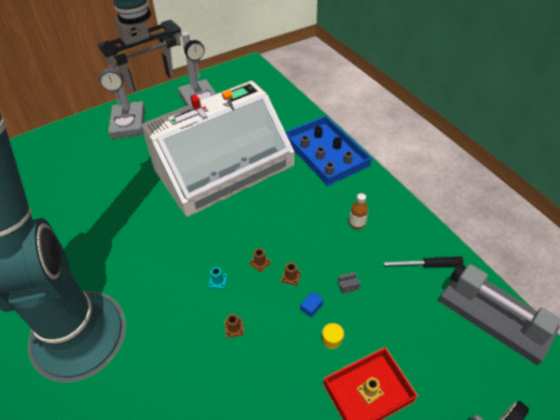

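View pics/f.png

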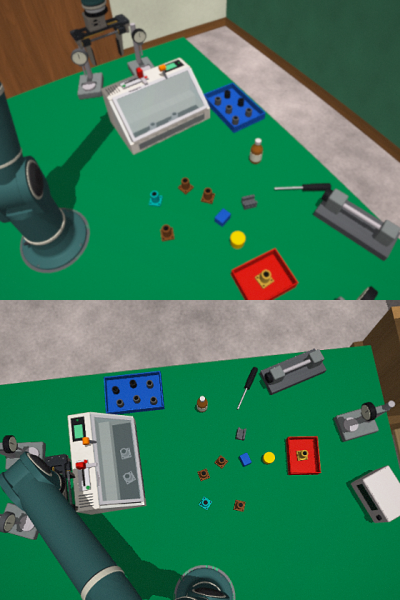

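Final pictures: the door is shut and the lock grip is at the red end (side 195,102). Two grey bushes are in the well (213,177 and 243,160), the brass one is in the tray (371,390), and no grey bush is left on the bench. The gripper is clear, so I'm handing in.

```bash
python3 -c "
from rig import r
print(r.get_state()['force'],r.get_state()['time']);print(r.close_job())"
```

```text
[-0.05424854 -0.14208812 -0.02845655] 45.575
the job is handed in; nothing more can be done
None
```

The job is done and handed in at 45.6 s. I slid the lock to its green stop, pulled the door level and moved the brass bush to the red tray. I stood both square-flanged grey bushes apart on the well floor, shut the door and slid the lock home against its red stop.

**Last checks:**
- **Door:** after shutting, the orange grip read within 1 mm of its starting position in both views.
- **Lock:** it travelled 59.4 to 60.0 mm between its two end stops.
- **Bushes:** the pictures showed both grey bushes in the well, the brass one standing in the tray, and no grey bush left on the bench.
- **Other things:** the blue box and jar measured the same before and after; the bottle and V-block were checked only by eye in the final pictures. The gripper was touching nothing at the end.

**One reading disagreed:** the first slide to green measured only about 55 mm, not 60, although it met firm resistance (23 N). A second push did not move it, and the full travel on the way back suggests the lock started about 4 to 5 mm short of its home stop.

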